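Load the sensor-plate tester with the lifter

TASK

Load every sensor plate waiting on the stand into the tester: slide the flat lifter under it from the front, carry it over level and lay it centred on the rails of a nest of its own, squarely with the nest. Never touch the brittle plates with the gripper or drop them. Then slide the lifter blade-first fully home into its slotted holder and let go, and last of all press the tester's start plunger all the way down and release it; leave everything else on the bench alone, and do not press the plunger before every plate is in its nest.

Things in the scene. Friction and masses are not known exactly. Their poses are not given: they have to be found in the camera images.
- plate0: thin square white ceramic plate with four small metal-can sensors on top, 80 mm (its x) by 76 mm (its y) by 3 mm thick (10 mm over the sensors), 70 g; origin at the centre of its underside. Lies at first on a pair of rails of the stand. May be absent
- plate1: thin square white ceramic plate with four small metal-can sensors on top, 80 mm (its x) by 76 mm (its y) by 3 mm thick (10 mm over the sensors), 70 g; origin at the centre of its underside. Lies at first on a pair of rails of the stand. May be absent
- plate2: thin square white ceramic plate with four small metal-can sensors on top, 80 mm (its x) by 76 mm (its y) by 3 mm thick (10 mm over the sensors), 70 g; origin at the centre of its underside. Lies at first on a pair of rails of the stand. May be absent
- lifter: flat lifter: steel blade 190 (x, front edge at +x) x 44 (y) x 2 mm; over its rear a wooden bar handle along x on two posts, from x -83 to +11 mm, 16 mm wide, 20 mm tall, centre line 56 mm above the blade's underside, free below. The 88 mm of blade before the posts carry a plate. 200 g. Origin: centre of the blade's underside. At first flat on the bench, front edge to the left
- lifter_grip (a point): where to grip the lifter: middle of its handle bar, 36 mm behind the lifter's origin and 56 mm above the blade's underside; the jaws close across the bar along the lifter's y
- lifter_tip (a point): middle of the blade's front edge at its underside, 95 mm ahead of the lifter's origin; axes as the lifter's
- stand: fixed transfer stand: aluminium base 104 (x) x 292 (y) x 5 mm with three pairs of black rails along x, 96 mm apart in y; rail tops 25 mm above the bench, rails 86 mm long, 7 mm wide, 56 mm clear between a pair; open at the front (-x), a strip 23 mm high across the back at x = 49 mm. Origin: centre of the underside. Left or right of the holder
- tester: fixed plate tester: low grey bed 112 (x) x 292 (y) x 10 mm with three nests side by side, open at the front (-x); behind them, from x = +58 to +112 mm, a console 48 mm high with the start plunger in the middle of its top. Origin at bench level under the middle nest's centre. On the other side of the holder from the stand
- holder: fixed lifter holder: ledge 8 mm thick, 72 mm wide, from 115 mm before the slot's mouth to 75 mm behind, with a dark slotted block 34 mm high. Slot level, open to -x, 52 mm wide, 8 mm high, floor flush with the ledge (8 mm above the bench), 72 mm deep to its end wall; flared mouth reaching 15 mm forward. Origin on the bench under the mouth; blade goes in towards +x
- slot_mouth (a point): middle of the slot's mouth on the slot's floor; axes as the holder's (+x into the slot)
- plunger (a joint): travel of the sprung start plunger: 0 at rest, 0.012 m fully down; spring 2.4 N at rest to 7.2 N at full stroke; returns by itself
- plunger_top (a point): middle of the plunger's round black head (34 mm across), on top, 86 mm above the bench at rest; press straight down
- nest0 (a point): centre of nest 0 of the tester at the height of its rail tops, where the centre of a plate's underside belongs; axes as the tester's. Each nest is a pair of white rails along x, tops 30 mm above the bench and 20 mm above the bed, 86 mm long and 7 mm wide, 56 mm clear between them; nests 96 mm apart in y
- nest1 (a point): centre of nest 1 of the tester at the height of its rail tops, where the centre of a plate's underside belongs; axes as the tester's. Each nest is a pair of white rails along x, tops 30 mm above the bench and 20 mm above the bed, 86 mm long and 7 mm wide, 56 mm clear between them; nests 96 mm apart in y
- nest2 (a point): centre of nest 2 of the tester at the height of its rail tops, where the centre of a plate's underside belongs; axes as the tester's. Each nest is a pair of white rails along x, tops 30 mm above the bench and 20 mm above the bed, 86 mm long and 7 mm wide, 56 mm clear between them; nests 96 mm apart in y
- mouse: bystander: computer mouse, 105 x 58 x 31 mm, out to the left; leave alone
- tape_roll: bystander: roll of black tape lying flat, 68 mm across, 19 mm high, out to the right; leave alone
- flux_bottle: bystander: small bottle, 36 mm across, 75 mm tall, beyond the holder; leave alone
- screwdriver: bystander: screwdriver lying at the back left; leave alone
- meter: bystander: hand-held multimeter lying face up, 165 x 80 x 34 mm, at the back right; leave alone
- parts_dish: bystander: open dish for small parts, 90 x 60 x 28 mm, out to the right; leave alone
- cleaner_can: bystander: spray can, 54 mm across, 120 mm tall, far out to the left; leave alone

How it is judged:
By the outcome, as a careful person would: the job done as asked, in the order asked, and still so for the second after the job is handed in, with the robot touching nothing.
Of plate0, plate1, plate2 only 2 to 3 are there at a start; the rules pass over those that are not, and their reading is None.
At some moment in a run one of lifter may be knocked a few centimetres aside while the robot is not near it.
It also fails if it takes over 210 s, if anything falls off the work surface, if the arm or the gripper's body presses on something with over 40 N, if the wrist force passes 120 N, or if a joint passes its speed limit or range.

ROBOT

A 6-joint arm with a two-finger parallel gripper is mounted at the origin on the work surface. World frame = base frame: x ahead of the robot, y to its left, z up, the work surface at z = 0. Lengths are in mm, angles in rad, forces in N, time in s.
With the tool pointing down it reaches from about 275 to 1000 mm from the base axis. Payload 8.4 kg.
Tool frame: the origin (TCP) lies at the very end of the fingers, on their centre line; the grasp point (between the pads) lies 19 mm behind it; z points along the fingers, y is the line along which they close (so a half turn about z gives the same grasp; the last joint's range is limited). The gripper opens to 85 mm and grips with 20 to 120 N. Pads are 22 mm wide; open, the fingers measure 114 mm over their backs; the gripper's body (76 mm by 85 mm) begins 54 mm behind the grasp point. The pads swing forward as they close: fully open they stand 13 mm farther back than shut.
Start: joints at [-1.266, 0.353, 1.633, -0, 1.155, -0.002], TCP at [188.755, -595.818, 231.281] pointing down, gripper open.
Joint ranges: [-2.63, 2.63], [-0.92, 2.1], [0.06, 2.66], [-1.3, 4.44], [0, 2.69], [-3.02, 3.02]. Speed limits (rad/s): [2.22, 2.22, 2.79, 3.14, 3.14, 3.14].

INTERFACE

Orientations are given as [roll, pitch, yaw] about the fixed x, y, z axes, in that order (R = Rz(yaw) Ry(pitch) Rx(roll)).
In Python, from rig import telemetry, imaging, r gives the robot as it stands. The module is installed in compiled form; this text tells all that it offers.
- The arm moves only by the tool step_arm, never from a script. Its argument "moves" is a list of rows, each a list of 3 entries, a list of its own where there are three numbers: the turn, a rotation vector about the tool's x, y, z scaled (see below), then the shift along the tool's x, y, z scaled (see below), then the opening, from -1 (shut) to 1 (fully open). A call has 1 to 8 rows; each row is the pose to reach, as a shift and turn from the pose commanded when the call began, along the tool's axes at that moment; what a row does not reach only later rows make up. The controller multiplies each number of a shift by 200 mm and each number of a turn by 45 degrees. A row lasts 1/10 s, in which the tool goes at most 50 mm and 8.59 degrees, less where a joint would pass 70% of its speed; a pose out of reach is approached as far as the arm can. A call with a number of a shift or a turn outside -1 to 1 is refused whole. A call with a gripper value outside its range is refused whole. The fingers move at their own pace and stop on an object; "squeeze" is the grip in N (left out, the last holds). Time passes only in rows, so rows that repeat a pose let the fingers close. It gives the time, the measured TCP pose, the force, the opening and the grip force at its end, in the units of the state.
- telemetry.sense(): the state, without advancing time (a new reading comes with each control period).
- imaging.grab_frame(name): name is "side" or "top"; returns the picture (384x512x3 uint8, red, green, blue); there is no depth.
- imaging.calibration(name): a dict with "fx", "fy", "cx", "cy" (pixels), "cam_to_world" (4x4, takes a point from camera to world coordinates). Camera axes: x right, y up, looking along -z (the intrinsics and any distortion apply to the point x, -y, -z); pixel columns grow to the right and rows downward; lengths in mm; the calibration is good to about 2 mm. A picture is of the moment at which its call begins. calibration takes no time and is no camera call.
- r.sign_off(): hands the job in; it is judged then, once.
Trained networks look in the newest picture that a camera, given by its name, has taken for a name from the list of things; names that differ only in an ending like _2 or _b are one class to them, and where a whole thing is asked for, a point or a joint stands for the part that bears it (a point fixed in the world has none). Each returns a list of dicts, best first, with "conf" (0 to 1); they miss things now and then, are a little off and sometimes report something else, mostly with a low value. They report only what shows in the picture. A call takes as long as a camera call.
- imaging.recognise(camera, name): "extent" ([left, top, width, height] in pixels, round what is visible of it).
- imaging.mark_of(camera, name): "xy" ([column, row] in pixels: a listed point, or the origin of a listed thing).
The state is a dict: "clock": time; "qpos": joint angles; "qvel": joint speeds; "joint_efforts": joint torques, N m; "eef_pos": TCP position; "tcp_rot": TCP orientation; "contact_force": force on the tool from outside, world axes, zero at the start; "wrist_torque": the same for the moment, N m; "opening": opening from 0.0 (shut) to 1.0 (fully open); "grasp_force": force on a finger pad.
Only numpy, scipy, OpenCV 4.12 (cv2) and the standard library are available. Lean on these libraries where they do the work, as an engineer would, in place of code of your own. Each camera call takes 0.05 s, during which the arm holds its last target. There are 200 camera calls.

## Working session

There is one attempt and no reset: what is moved stays moved. The work goes in short steps, Python scripts to look and compute and a tool call to move; the robot and the scene stay as the last step left them, time stands still between calls to the robot, and variables do not carry over. Pictures are saved under pics/ and viewed, at most 14 in all, crops included, and the job is handed in when it is done.

Besides the shell and the picture viewer there is one more tool, called after "Call:" as name(argument=value, ...), one argument or row to a line, values as JSON. step_arm: Moves the arm, as the interface text tells. Its arguments: {"type":"object","properties":{"moves":{"type":"array"},"squeeze":{"type":"number"}},"required":["moves"]}

```bash
mkdir -p pics
cat > h.py <<'E'
import numpy as np, cv2
from scipy.spatial.transform import Rotation as R
from rig import telemetry, imaging, r
def ray(cam,px):
    c=imaging.calibration(cam); M=np.array(c["cam_to_world"])
    d=np.array([(px[0]-c["cx"])/c["fx"],-(px[1]-c["cy"])/c["fy"],-1.])
    return M[:3,3],M[:3,:3]@d
def toz(cam,px,z):
    o,d=ray(cam,px); return o+d*(z-o[2])/d[2]
def proj(cam,p):
    c=imaging.calibration(cam); M=np.array(c["cam_to_world"])
    q=M[:3,:3].T@(np.asarray(p,float)-M[:3,3]); return np.array([c["cx"]+c["fx"]*q[0]/-q[2],c["cy"]-c["fy"]*q[1]/-q[2]])
def snap(cam,name=None,crop=None,scale=1):
    f=imaging.grab_frame(cam)
    if name:
        g=f if crop is None else f[crop[1]:crop[3],crop[0]:crop[2]]
        g=cv2.resize(g,None,fx=scale,fy=scale,interpolation=cv2.INTER_CUBIC)
        cv2.imwrite("pics/"+name,cv2.cvtColor(g,cv2.COLOR_RGB2BGR))
    return f
E
python3 - <<'E'
from h import *
np.set_printoptions(precision=1,suppress=True)
for c in("side","top"):
    k=imaging.calibration(c); print(c,{a:k[a] for a in k if a!="cam_to_world"},np.array(k["cam_to_world"]))
    snap(c,c+"0.png")
Z=dict(plate0=0,plate1=0,plate2=0,lifter=0,lifter_grip=56,lifter_tip=0,stand=0,tester=0,holder=0,slot_mouth=8,plunger_top=86,nest0=30,nest1=30,nest2=30)
for n in Z:
  for c in("side","top"):
    try:
      for m in imaging.mark_of(c,n)[:3]: print(n,c,np.array(m["xy"]),round(m["conf"],2),toz(c,m["xy"],Z[n] if 'plate' not in n else 25))
    except Exception as e: print(n,c,e)
s=telemetry.sense(); print(s)
E
```

```text
side {'fx': 484.2909378919234, 'fy': 484.2909378919234, 'cx': 268.8884494958379, 'cy': 193.0367767689834} [[  -1.     0.2   -0.2  347.1]
 [  -0.2   -0.7    0.7  933.2]
 [  -0.     0.7    0.7 1040.4]
 [   0.     0.     0.     1. ]]
top {'fx': 391.0203810715428, 'fy': 391.0203810715428, 'cx': 253.18521716049554, 'cy': 191.30495292570023} [[  -0.     1.    -0.1  519.1]
 [  -1.    -0.     0.     1.5]
 [   0.     0.1    1.  1290.8]
 [   0.     0.     0.     1. ]]
plate0 side [299.7 140.4] 0.89 [ 556.  -347.1   25. ]
plate0 top [356.  205.9] 0.7 [ 550.2 -357.1   25. ]
plate1 side [299.7 140.4] 0.89 [ 556.  -347.1   25. ]
plate1 top [356.  205.9] 0.7 [ 550.2 -357.1   25. ]
plate2 side [299.7 140.4] 0.89 [ 556.  -347.1   25. ]
plate2 top [356.  205.9] 0.7 [ 550.2 -357.1   25. ]
lifter side [318.  260.2] 0.82 [413.2 119.8   0. ]
lifter side [257.3 256.5] 0.27 [575.2 145.9   0. ]
lifter side [194.1 251.4] 0.16 [748.  169.4   0. ]
lifter top [214.8 252.6] 0.67 [411.4 106.6   0. ]
lifter_grip side [303.6 139.2] 0.75 [ 538.4 -317.2   56. ]
lifter_grip side [323.4 237.8] 0.6 [408.1  86.5  56. ]
li
[... 1382 characters left out ...]
30. ]
nest2 side [244.5 283.7] 0.9 [578.  259.3  30. ]
nest2 side [254.7 256.7] 0.81 [575.1 170.8  30. ]
nest2 side [227.6 316.7] 0.76 [591.4 359.1  30. ]
nest2 top [160.9 203. ] 0.84 [577.  273.5  30. ]
nest2 top [133.7 198.7] 0.83 [593.3 360.2  30. ]
nest2 top [200.  203.2] 0.7 [572.9 148.2  30. ]
{'clock': 1.5, 'qpos': array([-1.3,  0.4,  1.6,  0. ,  1.2, -0. ]), 'qvel': array([-0.,  0., -0., -0., -0., -0.]), 'joint_efforts': array([ -0. , -60.5, -34.2,  -0. ,   0. ,   0. ]), 'eef_pos': array([ 188.8, -595.8,  231.3]), 'tcp_rot': array([-3.1, -0. ,  0.3]), 'contact_force': array([ 0.1,  0.8, -0.3]), 'wrist_torque': array([-0.,  0., -0.]), 'grasp_force': 0.0, 'opening': 0.9989039021377851}
```

View pics/top0.png

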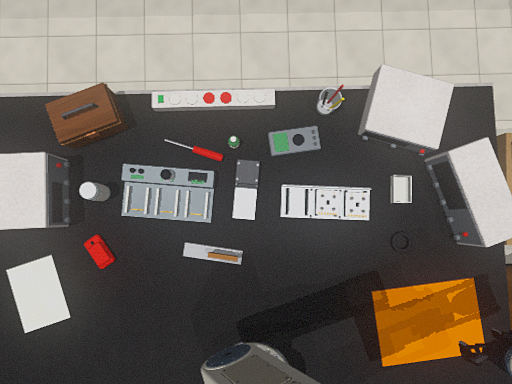

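View pics/side0.png

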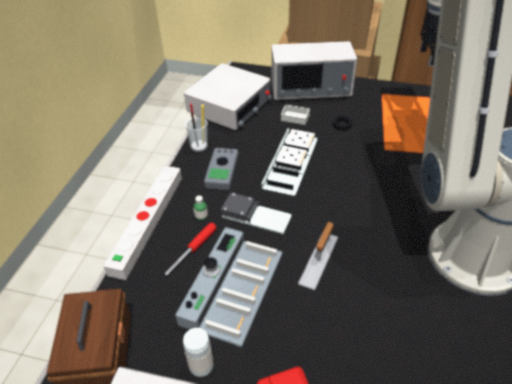

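The top view shows the tester at the left (cols 122–213, rows 165–221), the holder at (246,190), and the stand at the right (cols 281–371) with two plates in its right and middle positions. The lifter is at (213,254) with its tip to the left. I'll enlarge these areas to pick corners.

Run:
```python
from h import *
t=np.mean([imaging.grab_frame("top").astype(float) for _ in range(3)],0).astype(np.uint8)
s=np.mean([imaging.grab_frame("side").astype(float) for _ in range(3)],0).astype(np.uint8)
np.save("t0.npy",t);np.save("s0.npy",s)
def crop(f,x0,y0,x1,y1,k):
    g=cv2.resize(f[y0:y1,x0:x1],None,fx=k,fy=k,interpolation=cv2.INTER_CUBIC)
    for x in range(-(-x0//10)*10,x1,10): cv2.putText(g,str(x),(int((x-x0+.5)*k)-10,10),0,.35,(255,255,0),1); cv2.line(g,(int((x-x0+.5)*k),12),(int((x-x0+.5)*k),18),(255,255,0),1)
    for y in range(-(-y0//10)*10,y1,10): cv2.putText(g,str(y),(0,int((y-y0+.5)*k)+4),0,.35,(255,255,0),1); cv2.line(g,(24,int((y-y0+.5)*k)),(30,int((y-y0+.5)*k)),(255,255,0),1)
    return cv2.cvtColor(g,cv2.COLOR_RGB2BGR)
a=crop(t,115,155,215,228,8);cv2.imwrite("pics/a.png",a)
b=crop(t,276,178,376,226,8);cv2.imwrite("pics/b.png",b)
c=crop(t,178,155,263,268,5);
d=crop(s,225,190,345,295,3)
e=np.zeros((max(c.shape[0],d.shape[0]),c.shape[1]+d.shape[1],3),np.uint8);e[:c.shape[0],:c.shape[1]]=c;e[:d.shape[0],c.shape[1]:]=d
cv2.imwrite("pics/c.png",e)
```

```text
(no output)
```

View pics/a.png

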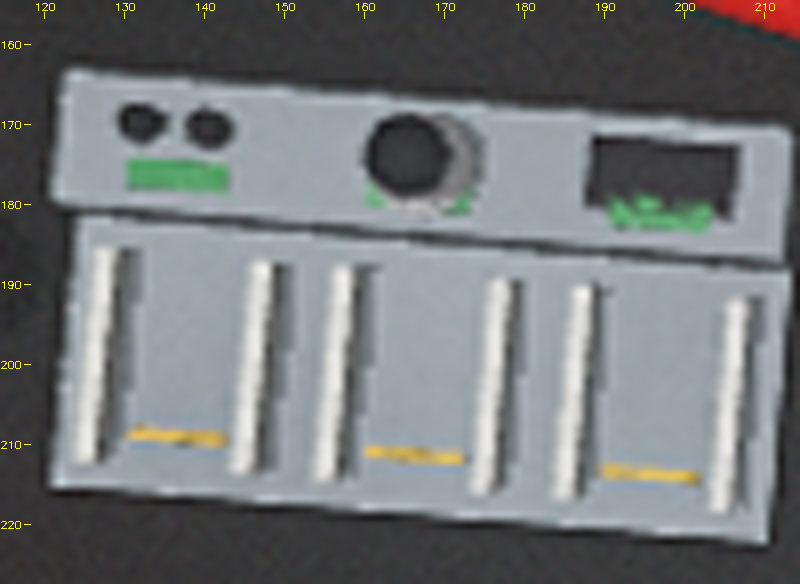

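View pics/b.png

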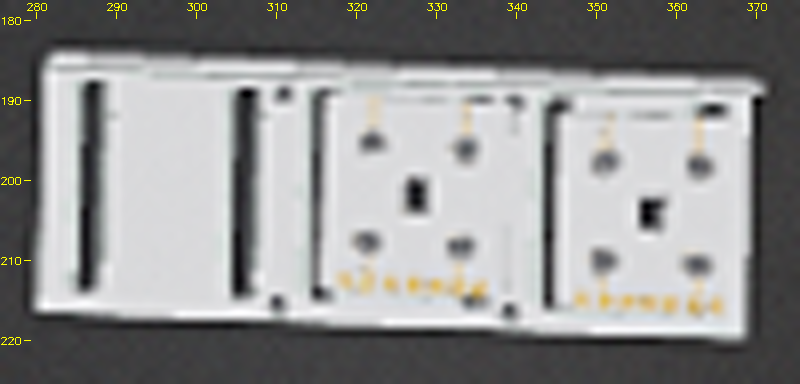

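View pics/c.png

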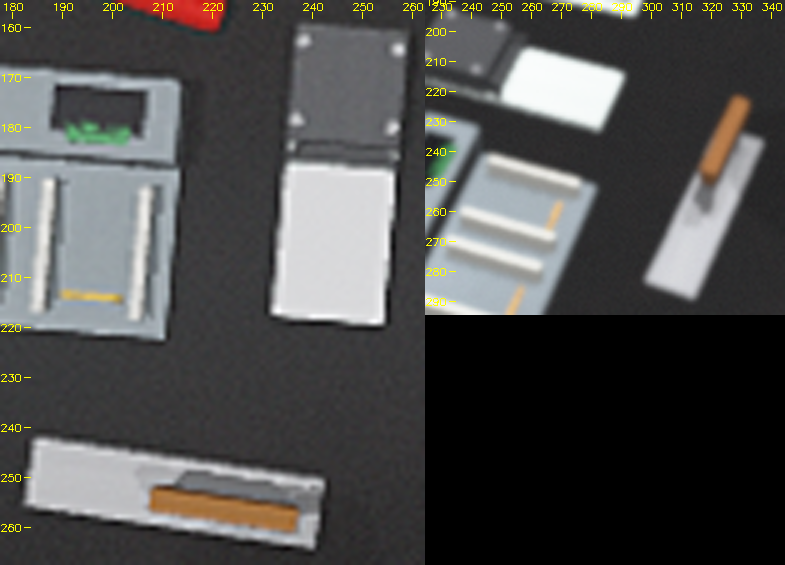

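```bash
cat > fit.py <<'E'
from h import *
from scipy.optimize import least_squares
def fit(obs,x0):
    # obs: list of (cam, pixel(index coords), model point)
    def f(p):
        c,s=np.cos(p[2]),np.sin(p[2]); o=[]
        for cam,px,m in obs:
            w=[p[0]+c*m[0]-s*m[1],p[1]+s*m[0]+c*m[1],m[2]]
            o+=list(proj(cam,w)-px)
        return np.array(o)
    q=least_squares(f,x0,x_scale=[100,100,1]); return q.x,f(q.x).reshape(-1,2)
E
python3 - <<'E'
from fit import *
np.set_printoptions(precision=2,suppress=True)
A=lambda x,y:(114.5+x/8,154.5+y/8); B=lambda x,y:(275.5+x/8,177.5+y/8); C=lambda x,y:(177.5+x/5,154.5+y/5); S=lambda x,y:(224.5+(x-425)/3,189.5+y/3)
b=[(108,247),(263,262),(346,264),(503,279),(583,286),(738,299)];f=[(88,462),(243,473),(326,481),(482,493),(565,499),(720,512)]
ys=[127.5,64.5,31.5,-31.5,-64.5,-127.5]
T=[("top",A(*q),(43,y,30)) for q,y in zip(b,ys)]+[("top",A(*q),(-43,y,30)) for q,y in zip(f,ys)]+[("top",A(50,487),(-56,146,10)),("top",A(770,543),(-56,-146,10))]
St=[("top",B(33,311),(-52,146,5)),("top",B(746,339),(-52,-146,5)),("top",B(93,82),(43,127.5,25)),("top",B(88,292),(-43,127.5,25)),("top",B(246,90),(43,64.5,25)),("top",B(241,300),(-43,64.5,25))]
L=[("top",C(35,438),(95,-22,2)),("top",C(25,507),(95,22,2)),("top",C(324,481),(-95,-22,2)),("top",C(315,549),(-95,22,2))]
Ls=[("side",S(645,280),(95,-22,2)),("side",S(695,299),(95,22,2)),("side",S(764,142),(-95,22,2))]
H=[("top",C(271,316),(-115,36,8)),("top",C(384,325),(-115,-36,8)),("top",C(291,25),(75,36,34)),("top",C(407,33),(75,-36,34))]
Hs=[("side",S(624,71),(-115,-36,8)),("side",S(600,131),(-115,36,8))]
for n,o,x0 in [("tester",T,[575,257,0]),("stand",St,[560,-262,0]),("lifter",L,[411,110,1.6]),("lifter side",Ls,[411,110,1.6]),("holder",H,[630,0,0]),("holder side",Hs,[630,0,0])]:
    p,e=fit(o,x0); print(n,p,"\n",e.tolist() if 0 else np.abs(e).max(0),e.std(0))
for q in ([(371,140),(466,148),(460,246),(368,241)],[(605,160),(700,165),(697,264),(603,258)]):
    w=np.array([toz("top",B(*k),35)[:2] for k in q]); print(w.mean(0)); print(w-w.mean(0)); 
    a=w[0]+w[1]-w[2]-w[3]; c=w[0]+w[3]-w[1]-w[2]; print("yaw",np.arctan2(a[1],a[0]),np.arctan2(-c[0],c[1]))
    print(toz("top",B(*[(416,195),(652,213)][q[0][0]>500]),28))
print(telemetry.sense()["clock"])
E
```

```text
tester [580.19 256.36  -0.11] 
 [0.34 0.43] [0.15 0.21]
stand [ 564.59 -259.17   -0.06] 
 [0.39 0.36] [0.24 0.23]
lifter [409.69 114.05   1.4 ] 
 [0.21 0.21] [0.14 0.13]
lifter side [412.04 116.86   1.39] 
 [0.31 0.27] [0.24 0.22]
holder [633.41  -0.17  -0.1 ] 
 [0.53 0.26] [0.43 0.18]
holder side [636.19   4.86  -0.09] 
 [0.29 1.2 ] [0.29 1.15]
[ 566.06 -262.63]
[[ 22.17  17.41]
 [ 17.88 -20.92]
 [-21.55 -16.79]
 [-18.5   20.29]]
yaw -0.08718427888975847 -0.09709471833942128
[ 565.8  -263.98   28.  ]
[ 556.15 -357.47]
[[ 21.39  17.79]
 [ 18.3  -20.67]
 [-21.59 -17.53]
 [-18.1   20.42]]
yaw -0.07266421798065643 -0.08581322540644103
[ 555.82 -359.74   28.  ]
1.8
```

The fits agree to about 2 mm, so I'll start moving. This helper works out the tool-frame numbers for each move.

```bash
cat > go.py <<'E'
from h import *
import sys
def go(x,y,z,yaw,n=1):
    s=telemetry.sense(); M=R.from_euler('xyz',s["tcp_rot"]); G=R.from_euler('xyz',[np.pi,0,yaw])
    sh=M.inv().apply(np.array([x,y,z])-s["eef_pos"])/200; tn=(M.inv()*G).as_rotvec()/np.radians(45)
    print("pos",np.round(s["eef_pos"],1),"rot",np.round(s["tcp_rot"],4),"F",np.round(s["contact_force"],1),"open",round(s["opening"],3),"grip",round(s["grasp_force"],1),"t",round(s["clock"],1))
    print("turn",np.round(tn,4).tolist(),"shift",np.round(sh,4).tolist(), "q6",np.round(s["qpos"][[0,5]],2))
if __name__=="__main__": go(*map(float,sys.argv[1:]))
E
python3 go.py 404.7 80.1 130 1.395
```

```text
pos [ 188.7 -595.8  231.3] rot [-3.1416  0.      0.3068] F [-0.7  0.1  0. ] open 0.999 grip 0.0 t 1.8
turn [-0.0, -0.0, -1.3856] shift [2.0499, -2.8957, 0.5065] q6 [-1.27 -0.  ]
```

Call:
step_arm(
  moves=[
    [[0,0,0],[0.68,-0.965,0.17],1],
    [[0,0,0],[0.68,-0.965,0.17],1],
    [[0,0,0],[0.68,-0.965,0.17],1],
    [[0,0,0],[0.68,-0.965,0.17],1],
    [[0,0,0],[0.68,-0.965,0.17],1],
    [[0,0,0],[0.68,-0.965,0.17],1],
  ],
)

```text
clock: 2.4
eef_pos: [260.1, -366.3, 196.5]
tcp_rot: [-3.138, 0.0, 0.309]
contact_force: [-0.0, -0.5, 0.2]
opening: 1.001
grasp_force: 0.0
```

Call:
step_arm(
  moves=[
    [[0,0,0],[0.68,-0.965,0.17],1],
    [[0,0,0],[0.68,-0.965,0.17],1],
    [[0,0,0],[0.68,-0.965,0.17],1],
    [[0,0,0],[0.68,-0.965,0.17],1],
    [[0,0,0],[0.68,-0.965,0.17],1],
    [[0,0,0],[0.68,-0.965,0.17],1],
  ],
)

```text
clock: 3.0
eef_pos: [332.3, -142.7, 163.0]
tcp_rot: [-3.141, -0.0, 0.311]
contact_force: [-0.8, 0.2, 0.6]
opening: 0.997
grasp_force: 0.0
```

Call:
step_arm(
  moves=[
    [[0,0,-1],[0.68,-0.965,0.17],1],
    [[0,0,-1],[0.68,-0.965,0.17],1],
    [[0,0,-1],[0.68,-0.965,0.17],1],
    [[0,0,-1],[0.68,-0.965,0.17],1],
    [[0,0,-1],[0.68,-0.965,0.17],1],
    [[0,0,-1],[0.68,-0.965,0.17],1],
    [[0,0,-1],[0.68,-0.965,0.17],1],
  ],
)

```text
clock: 3.7
eef_pos: [403.8, 79.6, 129.3]
tcp_rot: [3.141, 0.0, 1.095]
contact_force: [-0.6, 0.1, -0.5]
opening: 1.002
grasp_force: 0.0
```

```bash
python3 go.py 404.7 80.1 110 1.395
python3 - <<'E'
from h import *
snap("top","l1.png",(170,225,260,275),8)
for n,z in(("lifter_grip",56),("lifter_tip",0),("lifter",0)):
  for c in("top","side"):
    if c=="side": imaging.grab_frame(c)
    for m in imaging.mark_of(c,n)[:1]: print(n,c,m["conf"],toz(c,m["xy"],z))
E
```

```text
pos [403.8  79.6 129.3] rot [3.1412e+00 1.0000e-04 1.0946e+00] F [-0.6  0.1 -0.5] open 1.002 grip 0.0 t 3.7
turn [0.0005, 0.0002, -0.3825] shift [0.0041, 0.0029, 0.0964] q6 [0.19 0.67]
lifter_grip top 0.88 [404.31890089  82.92512903  56.        ]
lifter_grip side 0.76 [407.21139686  85.54166144  56.        ]
lifter_tip top 0.67 [424.41328696 205.74245888   0.        ]
lifter_tip side 0.79 [434.20726789 209.60983833   0.        ]
lifter top 0.67 [411.8719426  101.34539924   0.        ]
lifter side 0.76 [411.29081858 113.37637547   0.        ]
```

View pics/l1.png

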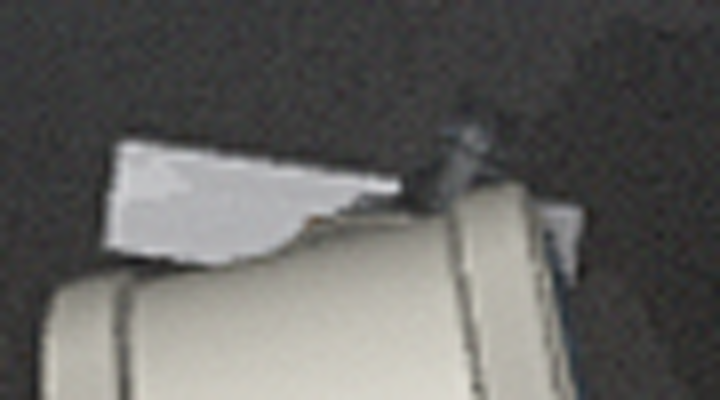

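The lifter is where it was. I'll turn, descend and grip.

Call:
step_arm(
  moves=[
    [[0,0,-0.19],[0.005,0,0.1],1],
    [[0,0,-0.382],[0.005,0,0.2],1],
    [[0,0,-0.382],[0.005,0,0.3],1],
    [[0,0,-0.382],[0.005,0,0.4],1],
    [[0,0,-0.382],[0.005,0,0.457],1],
    [[0,0,-0.382],[0.005,0,0.457],1],
  ],
)

```text
clock: 4.8
eef_pos: [402.3, 80.0, 36.7]
tcp_rot: [-3.139, 0.001, 1.392]
contact_force: [0.8, 0.2, 0.8]
opening: 1.002
grasp_force: 0.0
```

Call:
step_arm(
  moves=[
    [[0,0,0],[0,0,0],-1],
    [[0,0,0],[0,0,0],-1],
    [[0,0,0],[0,0,0],-1],
    [[0,0,0],[0,0,0],-1],
    [[0,0,0],[0,0,0],-1],
    [[0,0,0],[0,0,0],-1],
    [[0,0,0],[0,0,0],-1],
    [[0,0,0],[0,0,0],-1],
  ],
  squeeze=60,
)

```text
clock: 5.6
eef_pos: [403.7, 80.3, 38.2]
tcp_rot: [3.141, -0.0, 1.392]
contact_force: [0.5, -0.6, 6.3]
opening: 0.18
grasp_force: 61.9
```

```bash
python3 go.py 404.7 80.1 137.5 1.395
```

```text
pos [403.7  80.3  38.2] rot [ 3.1409e+00 -2.0000e-04  1.3923e+00] F [ 0.5 -0.6  6.3] open 0.18 grip 61.9 t 5.6
turn [0.0009, -0.0003, -0.0035] shift [0.0001, 0.0053, -0.4967] q6 [0.19 0.37]
```

Call:
step_arm(
  moves=[
    [[0,0,0],[0,0,-0.05],-1],
    [[0,0,0],[0,0,-0.2],-1],
    [[0,0,0],[0,0,-0.4],-1],
    [[0,0,0],[0,0,-0.6],-1],
    [[0,0,0],[0,0,-0.6],-1],
  ],
  squeeze=100,
)

```text
clock: 6.1
eef_pos: [405.9, 80.8, 162.5]
tcp_rot: [3.134, -0.003, 1.392]
contact_force: [-0.5, -0.1, -2.7]
opening: 0.167
grasp_force: 98.0
```

Call:
step_arm(
  moves=[
    [[0,0,0.19],[0,0.12,0],-1],
    [[0,0,0.38],[0,0.24,0],-1],
    [[0,0,0.57],[0,0.36,0],-1],
    [[0,0,0.76],[0,0.48,0],-1],
    [[0,0,0.95],[0,0.48,0],-1],
    [[0,0,0.95],[0,0.48,0],-1],
  ],
)

```text
clock: 6.7
eef_pos: [497.2, 63.0, 156.9]
tcp_rot: [-3.14, 0.002, 0.643]
contact_force: [-0.9, 0.4, -1.6]
opening: 0.169
grasp_force: 98.1
```

```bash
python3 go.py 400 -263 158 -0.075
```

```text
pos [497.2  63.  156.9] rot [-3.1404e+00  1.9000e-03  6.4340e-01] F [-0.9  0.4 -1.6] open 0.169 grip 98.1 t 6.7
turn [-0.0005, 0.0029, 0.9147] shift [-1.3664, 1.0125, -0.0042] q6 [0.12 1.05]
```

Call:
step_arm(
  moves=[
    [[0,0,0.18],[-0.1,0.1,0],-1],
    [[0,0,0.36],[-0.25,0.22,0],-1],
    [[0,0,0.54],[-0.4,0.34,0],-1],
    [[0,0,0.72],[-0.6,0.5,0],-1],
    [[0,0,0.915],[-0.8,0.62,0],-1],
    [[0,0,0.915],[-0.8,0.62,0],-1],
    [[0,0,0.915],[-0.8,0.62,0],-1],
  ],
)

```text
clock: 7.4
eef_pos: [443.3, -132.7, 157.5]
tcp_rot: [-3.141, 0.001, -0.071]
contact_force: [0.3, 0.2, -1.0]
opening: 0.172
grasp_force: 98.5
```

```bash
python3 go.py 361 -250 90 -0.07
```

```text
pos [ 443.3 -132.7  157.5] rot [-3.1411e+00  1.2000e-03 -7.1100e-02] F [ 0.3  0.2 -1. ] open 0.172 grip 98.5 t 7.4
turn [-0.0007, 0.0015, -0.0014] shift [-0.3686, 0.6145, 0.3376] q6 [-0.29  1.35]
```

Call:
step_arm(
  moves=[
    [[0,0,0],[-0.1,0.15,0.1],-1],
    [[0,0,0],[-0.25,0.35,0.2],-1],
    [[0,0,0],[-0.37,0.614,0.3],-1],
    [[0,0,0],[-0.37,0.614,0.4],-1],
    [[0,0,0],[-0.37,0.614,0.5],-1],
    [[0,0,0],[-0.37,0.614,0.5],-1],
  ],
)

```text
clock: 8.0
eef_pos: [360.5, -247.4, 55.9]
tcp_rot: [-3.139, 0.004, -0.069]
contact_force: [0.5, -0.4, -1.6]
opening: 0.169
grasp_force: 98.6
```

Run:
```python
from h import *
s=telemetry.sense();print(s["eef_pos"],s["tcp_rot"])
f=np.mean([imaging.grab_frame("top").astype(float) for _ in range(4)],0).astype(np.uint8); np.save("t1.npy",f)
g=np.mean([imaging.grab_frame("side").astype(float) for _ in range(4)],0).astype(np.uint8); np.save("s1.npy",g)
c=lambda f,x0,y0,x1,y1,k:cv2.cvtColor(cv2.resize(f[y0:y1,x0:x1],None,fx=k,fy=k,interpolation=cv2.INTER_CUBIC),cv2.COLOR_RGB2BGR)
a=c(f,290,178,376,253,6); b=c(g,260,120,336,195,3)
e=np.zeros((max(a.shape[0],b.shape[0]),a.shape[1]+b.shape[1],3),np.uint8);e[:a.shape[0],:a.shape[1]]=a;e[:b.shape[0],a.shape[1]:]=b
cv2.imwrite("pics/d.png",e);print(e.shape)
# sensor blobs
x0,y0=312,185
h=cv2.cvtColor(f,cv2.COLOR_RGB2HSV)[...,2]
w=cv2.threshold(h,150,255,cv2.THRESH_BINARY_INV)[1]
n,l,st,ce=cv2.connectedComponentsWithStats(w[y0:222,x0:372])
for i in range(1,n):
    if 2<st[i,4]<40: print(ce[i]+[x0,y0],st[i,4])
```

```text
[ 360.52115743 -247.42737426   55.85296302] [-3.13888825  0.00410308 -0.06890927]
(450, 744, 3)
[315.21212121 201.27272727] 33
[339.66666667 190.33333333] 3
[344.36842105 200.44736842] 38
[364.28571429 191.42857143] 7
[322.  195.5] 6
[333.8 196.4] 5
[351.2 197.6] 5
[363.  198.5] 6
[327.5 202. ] 10
[357.  204.5] 12
[321.5 207.5] 4
[333.  208.5] 6
[350.71428571 210.        ] 7
[362.8 210.6] 5
[335. 215.] 3
```

View pics/d.png

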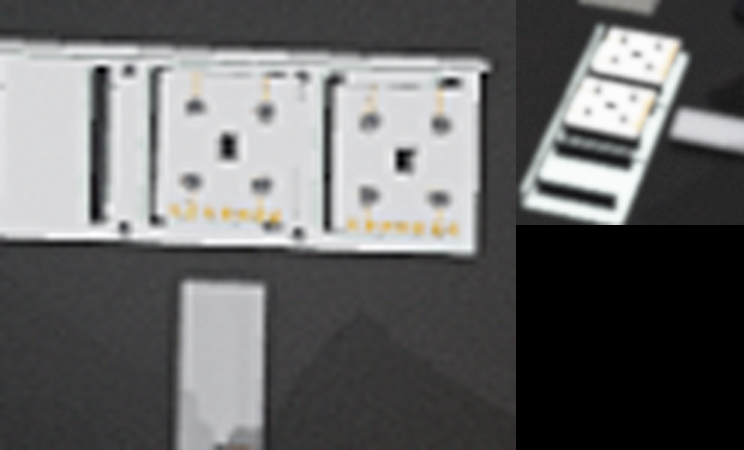

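The blade tip lies in front of the middle plate, with corners at about (183,282) and (266,284) in the crop. I'll use that to measure the vision bias.

Run:
```python
from h import *
np.set_printoptions(precision=2,suppress=True)
s=telemetry.sense();p=s["eef_pos"];yaw=s["tcp_rot"][2];z=p[2]-38.2+2
print(p,s["tcp_rot"])
u=np.array([np.cos(yaw),np.sin(yaw)]);v=np.array([-u[1],u[0]])
tip=p[:2]+131*u
D=lambda x,y:(289.5+x/6,177.5+y/6)
for sg,px in((22,D(183,282)),(-22,D(266,284))):
    w=toz("top",px,z)[:2]; e=w-(tip+sg*v); print("vision corner",w,"pred",tip+sg*v,"err",e)
S=lambda x,y:(259.5+(x-516)/3,119.5+y/3)
for sg,px in((22,S(672,137)),(-22,S(682,109))):
    w=toz("side",px,z)[:2]; e=w-(tip+sg*v); print("side",w,"err",e)
# edges of blade direction in picture: left edge (183,282)->(177,445), right (266,284)->(262,430)
a=toz("top",D(183,282),z)-toz("top",D(178,420),z); print("blade yaw vis",np.arctan2(a[1],a[0]))
# plate mid in both cams
for n,q in(("mid",[(322,195.5),(333.8,196.4),(321.5,207.6),(333,208.5)]),("right",[(351.2,197.6),(363,198.5),(350.7,210),(362.8,210.6)])):
    w=np.array([toz("top",k,34)[:2] for k in q]); print(n,w.mean(0)); d=[w[0]-w[2],w[1]-w[3]];d2=[w[0]-w[1],w[2]-w[3]]
    print([np.arctan2(k[1],k[0]) for k in d],[np.arctan2(-k[0],k[1]) for k in d2])
# side centre markers
for q in((611,104),(638,54)): print("side marker",toz("side",S(*q),28))
# stand front edge in the new crop
w=[toz("top",D(475,253),5),toz("top",D(0,237),5)]; k=w[1]-w[0]; print("stand yaw",np.arctan2(-k[0],k[1]))
```

```text
[ 362.71 -249.22   58.67] [ 3.14 -0.   -0.07]
vision corner [ 493.33 -237.67] pred [ 494.94 -236.61] err [-1.61 -1.06]
vision corner [ 490.95 -282.64] pred [ 491.81 -280.5 ] err [-0.86 -2.14]
side [ 495.3  -233.92] err [0.36 2.69]
side [ 492.86 -282.12] err [ 1.06 -1.62]
blade yaw vis -0.07698514947809844
mid [ 565.19 -262.95]
[np.float64(-0.08224193649061903), np.float64(-0.10911774362222774)] [np.float64(-0.1035849200052795), np.float64(-0.10595769267235229)]
right [ 555.52 -357.78]
[np.float64(-0.08654745026690885), np.float64(-0.06486076296136511)] [np.float64(-0.10358073735758641), np.float64(-0.07749992999243373)]
side marker [ 568.48 -265.89   28.  ]
side marker [ 556.87 -359.21   28.  ]
stand yaw -0.06205618246438848
```

```bash
python3 go.py 363 -244.4 51 -0.075
```

```text
pos [ 362.7 -249.2   58.7] rot [ 3.1408e+00 -1.4000e-03 -7.1300e-02] F [ 0.5  1.2 -2. ] open 0.173 grip 98.6 t 8.4
turn [0.001, -0.0017, 0.0047] shift [-0.0003, -0.0242, 0.0383] q6 [-0.61  1.04]
```

Call:
step_arm(
  moves=[
    [[0,0,0.005],[0,-0.024,0.038],-1],
    [[0,0,0.005],[0,-0.024,0.038],-1],
    [[0,0,0.005],[0,-0.024,0.038],-1],
    [[0,0,0.005],[0,-0.024,0.038],-1],
    [[0,0,0.005],[0,-0.024,0.038],-1],
  ],
)

```text
clock: 8.9
eef_pos: [362.4, -244.6, 50.3]
tcp_rot: [3.142, -0.0, -0.076]
contact_force: [0.0, 0.0, -2.3]
opening: 0.168
grasp_force: 98.6
```

```bash
python3 go.py 477 -252.9 51 -0.075
```

```text
pos [ 362.4 -244.6   50.3] rot [ 3.1416 -0.     -0.0765] F [ 0.   0.  -2.3] open 0.168 grip 98.6 t 8.9
turn [0.0, -0.0, -0.0019] shift [0.5747, -0.0022, -0.0035] q6 [-0.6   1.05]
```

Call:
step_arm(
  moves=[
    [[0,0,0],[0.06,0,0],-1],
    [[0,0,0],[0.16,0,0],-1],
    [[0,0,0],[0.26,0,0],-1],
    [[0,0,0],[0.36,-0.001,0],-1],
    [[0,0,0],[0.46,-0.001,0],-1],
    [[0,0,0],[0.54,-0.002,0],-1],
    [[0,0,0],[0.574,-0.002,0],-1],
    [[0,0,0],[0.574,-0.002,0],-1],
  ],
)

```text
clock: 9.7
eef_pos: [477.9, -252.9, 50.2]
tcp_rot: [3.141, -0.001, -0.076]
contact_force: [-0.0, 0.1, -2.2]
opening: 0.168
grasp_force: 98.6
```

```bash
python3 go.py 477 -252.9 61 -0.075
python3 - <<'E'
from h import *
a=snap("top");g=snap("side","e.png",(255,110,345,195),7)
E
```

```text
pos [ 477.9 -252.9   50.2] rot [ 3.1414e+00 -6.0000e-04 -7.5900e-02] F [-0.   0.1 -2.2] open 0.168 grip 98.6 t 9.7
turn [0.0003, -0.0008, -0.0012] shift [-0.0047, 0.0002, -0.0538] q6 [-0.49  1.16]
```

View pics/e.png

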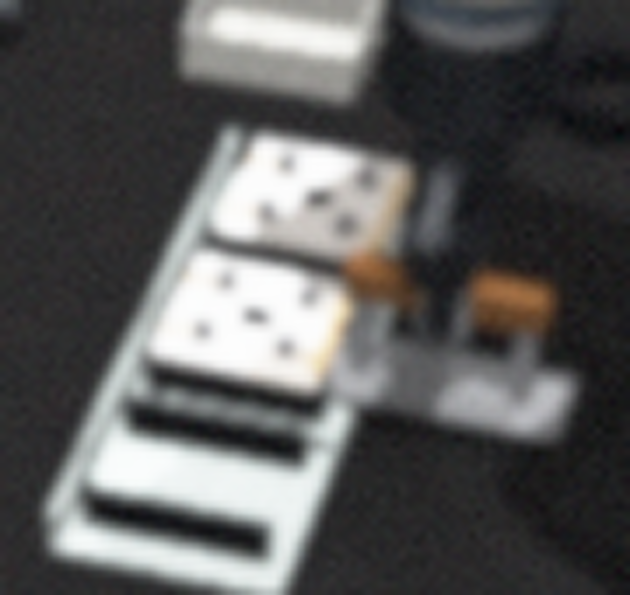

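The blade is under the middle plate with nothing touching. I'll raise it gently.

Call:
step_arm(
  moves=[
    [[0,0,0],[0,0,-0.03],-1],
    [[0,0,0],[0,0,-0.045],-1],
    [[0,0,0],[0,0,-0.055],-1],
    [[0,0,0],[0,0,-0.065],-1],
    [[0,0,0],[0,0,-0.08],-1],
    [[0,0,0],[0,0,-0.11],-1],
    [[0,0,0],[0,0,-0.15],-1],
    [[0,0,0],[0,0,-0.17],-1],
  ],
)

```text
clock: 10.6
eef_pos: [477.2, -253.1, 85.3]
tcp_rot: [3.141, -0.001, -0.076]
contact_force: [0.6, -0.4, -2.6]
opening: 0.17
grasp_force: 98.7
```

Call:
step_arm(
  moves=[
    [[0,0,0],[0,0,-0.03],-1],
    [[0,0,0],[0,0,-0.08],-1],
    [[0,0,0],[0,0,-0.14],-1],
    [[0,0,0],[0,0,-0.2],-1],
    [[0,0,0],[0,0,-0.24],-1],
    [[0,0,0],[0,0,-0.26],-1],
    [[0,0,0],[0,0,-0.26],-1],
  ],
)

```text
clock: 11.3
eef_pos: [477.1, -253.0, 137.0]
tcp_rot: [3.141, -0.001, -0.076]
contact_force: [0.3, 0.4, -3.6]
opening: 0.172
grasp_force: 98.7
```

```bash
cat > plate.py <<'E'
from h import *
# plate pose from top picture: sensors near given pred centre
def blobs(box,th=150):
    f=np.mean([imaging.grab_frame("top").astype(float) for _ in range(4)],0).astype(np.uint8)
    x0,y0,x1,y1=box
    k=4; h=cv2.resize(f[y0:y1,x0:x1],None,fx=k,fy=k,interpolation=cv2.INTER_CUBIC).max(2)
    w=(h<th).astype(np.uint8)
    n,l,st,ce=cv2.connectedComponentsWithStats(w)
    return [(np.round((ce[i]+.5)/k-.5+[x0,y0],2),st[i,4],st[i,2:4]) for i in range(1,n) if 20<st[i,4]<600]
E
python3 go.py 477 -252.9 61 -0.075
python3 - <<'E'
from plate import *
import sys
s=telemetry.sense();p=s["eef_pos"];print(p,s["tcp_rot"])
yaw=s["tcp_rot"][2];c=p+90*np.array([np.cos(yaw),np.sin(yaw),0]);c[2]=p[2]-38+12
q=proj("top",c).astype(int);print(q)
for b in blobs((q[0]-16,q[1]-16,q[0]+16,q[1]+16)): print(*b, toz("top",b[0],p[2]-38.2+2+9))
E
```

```text
pos [ 477.1 -253.   137. ] rot [ 3.1411e+00 -1.1000e-03 -7.6400e-02] F [ 0.3  0.4 -3.6] open 0.172 grip 98.7 t 11.3
turn [0.0006, -0.0013, -0.0018] shift [-0.0012, -0.0006, 0.3801] q6 [-0.49  1.16]
[ 477.1440168  -252.99837292  137.02065561] [ 3.14109536e+00 -1.05902945e-03 -7.64333049e-02]
[331 200]
[346.05 190.56] 40 [ 4 12] [ 595.60609532 -304.82594213  109.82065561]
[326.98 193.87] 74 [10  9] [ 587.12310114 -246.21273835  109.82065561]
[339.05 194.58] 91 [12  9] [ 583.95351906 -282.91508449  109.82065561]
[332.53 200.9 ] 212 [13 19] [ 565.3042534  -262.21322821  109.82065561]
[326.2  207.13] 96 [12 10] [ 546.96466291 -242.15961214  109.82065561]
[338.57 207.82] 85 [12  9] [ 543.82009176 -279.68714624  109.82065561]
[344.65 213.02] 329 [21 26] [ 527.5701422  -297.48315002  109.82065561]
[335.36 214.95] 110 [26  5] [ 522.54178242 -268.98815072  109.82065561]
```

```bash
cat > nest.py <<'E'
from fit import *
A=lambda x,y:(114.5+x/8,154.5+y/8)
b=[(108,247),(263,262),(346,264),(503,279),(583,286),(738,299)];f=[(88,462),(243,473),(326,481),(482,493),(565,499),(720,512)]
ys=[127.5,64.5,31.5,-31.5,-64.5,-127.5]
T=[("top",A(*q),(43,y,30)) for q,y in zip(b,ys)]+[("top",A(*q),(-43,y,30)) for q,y in zip(f,ys)]+[("top",A(50,487),(-56,146,10)),("top",A(770,543),(-56,-146,10))]
p,e=fit(T,[575,257,0])
if __name__=="__main__":
    print(p); print(np.round(e,2).tolist())
    # sharp refinement: bed front edge and rail centroids
    t=np.load("t0.npy"); k=8
    g=cv2.resize(t,None,fx=k,fy=k,interpolation=cv2.INTER_CUBIC).astype(int)
    w=((g.min(2)>205)).astype(np.uint8)
    n,l,st,ce=cv2.connectedComponentsWithStats(w[185*k:220*k,120*k:213*k])
    o=[]
    for i in range(1,n):
        if st[i,4]>2000:
            pts=np.argwhere(l==i)[:,::-1].astype(np.float32); d=cv2.minAreaRect(pts)
            c=(np.array(d[0])+.5)/k-.5+[120,185]; print(np.round(c,2),d[1],d[2]); o.append(c)
    o=sorted(o,key=lambda c:c[0])
    if len(o)==6:
        print(fit([("top",c,(0,y,30)) for c,y in zip(o,ys)],p))
E
python3 nest.py
```

```text
[ 5.80194775e+02  2.56362543e+02 -1.07317909e-01]
[[-0.11, 0.04], [0.1, -0.28], [-0.03, 0.29], [-0.11, -0.02], [0.12, -0.08], [0.26, -0.15], [-0.34, -0.16], [-0.03, 0.02], [-0.1, -0.17], [0.04, -0.11], [-0.06, -0.05], [0.17, -0.13], [0.21, 0.36], [-0.11, 0.43]]
[126.28 198.83] (14.96992301940918, 209.47425842285156) 6.009005546569824
[145.89 200.36] (14.826053619384766, 208.6593017578125) 5.710593223571777
[156.18 201.14] (15.02893352508545, 210.22398376464844) 5.19442892074585
[175.75 202.81] (14.938397407531738, 210.94827270507812) 5.19442892074585
[186.   203.49] (14.337024688720703, 208.41015625) 5.165241241455078
[205.56 205.26] (14.772794723510742, 208.03872680664062) 4.927110195159912
(array([ 5.79863325e+02,  2.57227963e+02, -1.08536747e-01]), array([[-0.02129442, -0.04821816],
       [ 0.00572457,  0.00022231],
       [-0.01281184,  0.05109785],
       [ 0.01068911, -0.03437776],
       [ 0.00989215,  0.11016791],
       [ 0.00791646, -0.07915147]]))
```

```bash
python3 go.py 481.1 173.5 137 -0.097
```

```text
pos [ 476.5 -252.7  135.8] rot [-3.1412e+00  8.0000e-04 -7.6500e-02] F [ 0.4 -0.1 -2.7] open 0.169 grip 98.6 t 11.5
turn [-0.0005, 0.0011, 0.0262] shift [-0.1397, -2.1264, -0.0051] q6 [-0.49  1.16]
```

Call:
step_arm(
  moves=[
    [[0,0,0],[0,-0.02,0],-1],
    [[0,0,0],[-0.005,-0.06,0],-1],
    [[0,0,0],[-0.01,-0.12,0],-1],
    [[0,0,0],[-0.015,-0.2,0],-1],
    [[0,0,0],[-0.02,-0.295,0],-1],
    [[0,0,0],[-0.027,-0.395,0],-1],
    [[0,0,0],[-0.034,-0.495,0],-1],
    [[0,0,0],[-0.041,-0.595,0],-1],
  ],
)

```text
clock: 12.3
eef_pos: [477.4, -131.5, 136.3]
tcp_rot: [-3.141, 0.0, -0.076]
contact_force: [0.5, 0.0, -2.7]
opening: 0.167
grasp_force: 98.6
```

Call:
step_arm(
  moves=[
    [[0,0,0],[-0.007,-0.1,0],-1],
    [[0,0,0],[-0.014,-0.2,0],-1],
    [[0,0,0],[-0.021,-0.3,0],-1],
    [[0,0,0.005],[-0.028,-0.4,0],-1],
    [[0,0,0.01],[-0.035,-0.5,0],-1],
    [[0,0,0.015],[-0.042,-0.6,0],-1],
    [[0,0,0.02],[-0.049,-0.7,0],-1],
    [[0,0,0.025],[-0.056,-0.8,0],-1],
  ],
)

```text
clock: 13.1
eef_pos: [478.1, 28.8, 136.4]
tcp_rot: [-3.141, 0.0, -0.096]
contact_force: [0.3, -0.5, -2.4]
opening: 0.173
grasp_force: 98.5
```

Call:
step_arm(
  moves=[
    [[0,0,0],[-0.006,-0.1,0],-1],
    [[0,0,0],[-0.012,-0.2,0],-1],
    [[0,0,0],[-0.018,-0.3,0],-1],
    [[0,0,0],[-0.024,-0.4,0],-1],
    [[0,0,0],[-0.03,-0.49,0],-1],
    [[0,0,0],[-0.036,-0.56,0],-1],
    [[0,0,0],[-0.04,-0.61,0],-1],
    [[0,0,0],[-0.04,-0.64,0],-1],
  ],
)

```text
clock: 13.9
eef_pos: [482.7, 156.0, 136.3]
tcp_rot: [3.142, 0.0, -0.095]
contact_force: [0.1, -0.3, -2.0]
opening: 0.165
grasp_force: 98.6
```

```bash
python3 go.py 481.1 173.5 80 -0.097
```

```text
pos [482.7 156.  136.3] rot [ 3.1415e+00  2.0000e-04 -9.5100e-02] F [ 0.1 -0.3 -2. ] open 0.165 grip 98.6 t 13.9
turn [0.0001, 0.0002, 0.0024] shift [-0.0164, -0.0863, 0.2814] q6 [0.31 1.98]
```

Call:
step_arm(
  moves=[
    [[0,0,0.002],[-0.006,-0.03,0],-1],
    [[0,0,0.002],[-0.013,-0.06,0],-1],
    [[0,0,0.002],[-0.016,-0.08,0.03],-1],
    [[0,0,0.002],[-0.016,-0.086,0.08],-1],
    [[0,0,0.002],[-0.016,-0.086,0.14],-1],
    [[0,0,0.002],[-0.016,-0.086,0.19],-1],
    [[0,0,0.002],[-0.016,-0.086,0.22],-1],
    [[0,0,0.002],[-0.016,-0.086,0.23],-1],
  ],
)

```text
clock: 14.7
eef_pos: [481.0, 172.0, 89.1]
tcp_rot: [3.141, 0.002, -0.098]
contact_force: [0.4, 1.0, -3.1]
opening: 0.169
grasp_force: 98.6
```

```bash
cat >> plate.py <<'E'
def look(along=90,lat=-1.4,r=16):
    s=telemetry.sense();p=s["eef_pos"];y=s["tcp_rot"][2];u=np.array([np.cos(y),np.sin(y)]);v=np.array([-u[1],u[0]])
    zs=p[2]-36.2+9
    q=proj("top",[*(p[:2]+along*u+lat*v),zs]).astype(int); print("pred",p[:2]+along*u+lat*v,q,"tcp",p,y)
    for b in blobs((q[0]-r,q[1]-r,q[0]+r,q[1]+r)): print(*b,np.round(toz("top",b[0],zs)[:2]+[1.0,1.6],2))
def sq(pts):  # 4 pts: back-left, back-right, front-left, front-right (world)
    w=np.array(pts); d=w[0]-w[2]+w[1]-w[3]; e=w[0]-w[1]+w[2]-w[3]
    print("centre",w.mean(0),"yaw",np.arctan2(d[1],d[0]),np.arctan2(-e[0],e[1]))
E
python3 -c "
from plate import *
look(); snap('side','f.png',(215,230,305,300),8)"
```

```text
pred [570.43913386 161.84053997] [194 203] tcp [481.00743598 172.03521571  89.12739795] -0.0979497298053118
[201.88 187.28] 418 [75  9] [622.47 139.26]
[188.93 190.12] 38 [7 7] [614.62 180.02]
[189.44 197.53] 72 [ 9 10] [591.26 178.83]
[201.56 198.06] 74 [10 10] [588.55 140.92]
[195.17 204.23] 209 [14 16] [569.74 161.28]
[200.72 210.8 ] 68 [10  9] [548.68 144.32]
```

View pics/f.png

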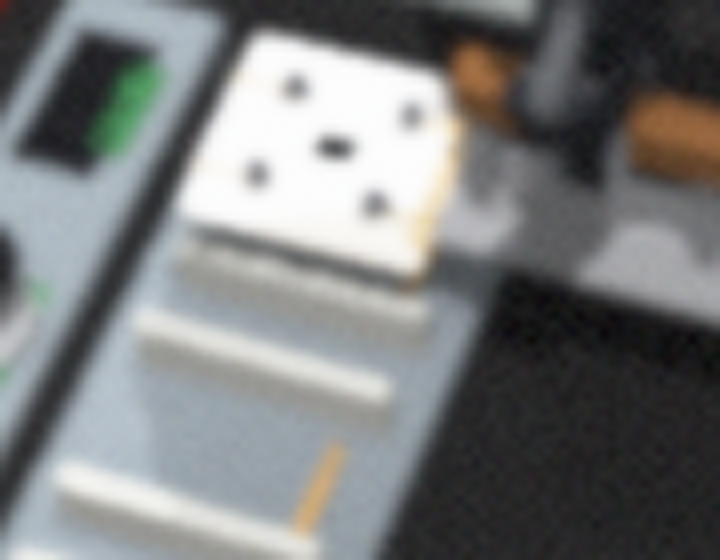

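```bash
cat >> plate.py <<'E'
def sblobs(f,c,r=14,th=140,k=4):
    q=proj("side",c).astype(int);x0,y0=q-r
    h=cv2.resize(f[y0:y0+2*r,x0:x0+2*r],None,fx=k,fy=k,interpolation=cv2.INTER_CUBIC).max(2)
    n,l,st,ce=cv2.connectedComponentsWithStats((h<th).astype(np.uint8))
    return [((ce[i]+.5)/k-.5+[x0,y0],st[i,4]) for i in range(1,n) if 15<st[i,4]<250]
E
python3 -c "
from plate import *
av=lambda:np.mean([imaging.grab_frame('side').astype(float) for _ in range(4)],0).astype(np.uint8)
for f,c in((np.load('s0.npy'),[566,-262,34]),(np.load('s0.npy'),[557,-357,34]),(av(),[570,163,62])):
    print()
    for b,a in sblobs(f,c): print(np.round(b,2),a,np.round(toz('side',b,c[2])[:2],1))
look()
"
```

```text
[256.4  248.03] 79 [570.9 166.5]
[245.03 259.84] 119 [589.1 210.4]
pred [571.20729719 162.33933395] [194 203] tcp [481.77255198 172.50724177  90.62285583] -0.0976504235821738
[201.87 187.27] 417 [75  9] [622.38 139.13]
[188.95 190.08] 31 [6 7] [614.63 179.74]
[189.19 197.63] 84 [12  9] [590.89 179.4 ]
[201.23 197.98] 68 [ 9 10] [588.75 141.78]
[194.97 204.21] 206 [14 17] [569.76 161.71]
[200.59 210.61] 72 [ 9 10] [549.25 144.55]
```

```bash
cat >> plate.py <<'E'
def outline(c,th=200,r=18,k=8,n=4,f=None):
    if f is None: f=np.mean([imaging.grab_frame("top").astype(float) for _ in range(n)],0).astype(np.uint8)
    q=np.round(proj("top",c)).astype(int);x0,y0=q-r
    h=cv2.resize(f[y0:y0+2*r,x0:x0+2*r],None,fx=k,fy=k,interpolation=cv2.INTER_CUBIC).min(2)
    m=(h>th).astype(np.uint8)
    m=cv2.morphologyEx(m,cv2.MORPH_CLOSE,np.ones((25,25))) ; m=cv2.morphologyEx(m,cv2.MORPH_OPEN,np.ones((81,81)))
    cs,_=cv2.findContours(m,0,2); cn=max(cs,key=cv2.contourArea); d=cv2.minAreaRect(cn)
    # least-squares fit with lines on each side
    bx=cv2.boxPoints(d); w=np.array([toz("top",(b+.5)/k-.5+[x0,y0],c[2])[:2]+[1.0,1.6] for b in bx])
    # edges: fit lines to contour points nearest each side, in world
    P=cn[:,0,:].astype(float); P=np.array([toz("top",(b+.5)/k-.5+[x0,y0],c[2])[:2]+[1.0,1.6] for b in P]); ctr=w.mean(0)
    a=np.arctan2(*(w[1]-w[0])[::-1]); a-=np.round(a/(np.pi/2))*np.pi/2
    R2=np.array([[np.cos(a),np.sin(a)],[-np.sin(a),np.cos(a)]]); Q=(P-ctr)@R2.T; hx,hy=np.abs(Q).max(0)
    for ax,sg,nm in((0,1,"back"),(0,-1,"front"),(1,1,"left"),(1,-1,"right")):
        o=1-ax;H=[hx,hy]
        S=Q[(Q[:,ax]*sg>H[ax]-4)&(np.abs(Q[:,o])<.75*H[o])]
        if len(S)<8: print(nm,"few");continue
        m1,b1=np.polyfit(S[:,o],S[:,ax],1); print(nm,"pos",round(b1,2),"yaw",round(a+(m1 if ax==1 else -m1),4))
    print("ctr",ctr,"yaw",a,"size",hx*2,hy*2)
E
python3 -c "
from plate import *
for th in(185,205): outline([570.5,162.5,56],th=th,n=1)"
```

```text
back pos 26.96 yaw -0.1135
front few
left few
right few
ctr [583.76416866 162.30582987] yaw -0.027316304797346147 size 54.038482476115256 75.63050425712915Traceback (most recent call last):
  File "<string>", line 3, in <module>
    for th in(185,205): outline([570.5,162.5,56],th=th,n=1)
                        ~~~~~~~^^^^^^^^^^^^^^^^^^^^^^^^^^^^
  File "plate.py", line 29, in outline
    cs,_=cv2.findContours(m,0,2); cn=max(cs,key=cv2.contourArea); d=cv2.minAreaRect(cn)
                                     ~~~^^^^^^^^^^^^^^^^^^^^^^^^
ValueError: max() iterable argument is empty
```

```bash
python3 go.py 481.3 173.8 57 -0.097
```

```text
pos [481.6 172.5  90.3] rot [-3.1416e+00 -1.0000e-04 -9.7600e-02] F [ 0.   0.5 -1.4] open 0.164 grip 98.6 t 15.4
turn [-0.0, -0.0001, -0.0007] shift [-0.0021, -0.0066, 0.1666] q6 [0.34 2.01]
```

Call:
step_arm(
  moves=[
    [[0,0,0],[-0.001,-0.006,0.03],-1],
    [[0,0,0],[-0.002,-0.006,0.07],-1],
    [[0,0,0],[-0.002,-0.006,0.1],-1],
    [[0,0,0],[-0.002,-0.006,0.113],-1],
    [[0,0,0],[-0.002,-0.006,0.123],-1],
    [[0,0,0],[-0.002,-0.006,0.135],-1],
    [[0,0,0],[-0.002,-0.006,0.15],-1],
    [[0,0,0],[-0.002,-0.006,0.167],-1],
  ],
)

```text
clock: 16.25
eef_pos: [481.5, 173.7, 56.8]
tcp_rot: [-3.141, -0.0, -0.098]
contact_force: [-0.6, 0.5, -1.5]
opening: 0.167
grasp_force: 98.7
```

Call:
step_arm(
  moves=[
    [[0,0,0],[0,0,0],-1],
    [[0,0,0],[-0.03,0,0],-1],
    [[0,0,0],[-0.1,0,0],-1],
    [[0,0,0],[-0.2,0,0],-1],
    [[0,0,0],[-0.3,0,0],-1],
    [[0,0,0],[-0.42,0,0],-1],
    [[0,0,0],[-0.54,0,0],-1],
    [[0,0,0],[-0.6,0,0],-1],
  ],
)

```text
clock: 17.05
eef_pos: [358.7, 184.8, 56.8]
tcp_rot: [3.141, 0.002, -0.097]
contact_force: [0.3, -0.9, -1.8]
opening: 0.171
grasp_force: 98.7
```

```bash
python3 -c "
from plate import *
for th in(185,200): outline([570.5,163.4,33],th=th,n=2)
snap('top','g.png',(170,175,230,225),8)
look(90+115,-1.4,16)"; python3 go.py 360 178 130 -0.08
```

```text
back few
front few
left few
right few
ctr [590.31073706 163.77265565] yaw -0.027386403901979772 size 34.61295589385198 75.67820910943358
pos [362.7 185.8  57.2] rot [-3.1408e+00 -1.4000e-03 -9.7000e-02] F [ 0.8  0.  -1.9] open 0.173 grip 98.7 t 17.2
turn [-0.001, -0.0017, -0.0217] shift [-0.0089, 0.0399, -0.3638] q6 [0.47 2.14]Traceback (most recent call last):
  File "<string>", line 3, in <module>
    for th in(185,200): outline([570.5,163.4,33],th=th,n=2)
                        ~~~~~~~^^^^^^^^^^^^^^^^^^^^^^^^^^^^
  File "plate.py", line 29, in outline
    cs,_=cv2.findContours(m,0,2); cn=max(cs,key=cv2.contourArea); d=cv2.minAreaRect(cn)
                                     ~~~^^^^^^^^^^^^^^^^^^^^^^^^
ValueError: max() iterable argument is empty
```

Call:
step_arm(
  moves=[
    [[0,0,0],[0,0,-0.1],-1],
    [[0,0,0],[0,0.1,-0.2],-1],
    [[0,0,0],[0,0.3,-0.3],-1],
    [[0,0,0],[0,0.5,-0.3],-1],
    [[0,0,0],[0,0.7,-0.3],-1],
    [[0,0,0],[0,0.95,-0.3],-1],
    [[0,0,0],[0,0.95,-0.3],-1],
  ],
)

```text
clock: 17.95
eef_pos: [343.8, -9.0, 117.3]
tcp_rot: [3.14, -0.001, -0.105]
contact_force: [-0.1, 0.4, -2.1]
opening: 0.17
grasp_force: 98.7
```

```bash
cat >> plate.py <<'E'
def outl2(c,th=185,**k):
    try: outline(c,th=th,**k)
    except Exception as e: print("none",e)
E
python3 go.py 352.4 -340.1 110 -0.072; python3 -c "
from plate import *
outl2([570.5,163.4,33],160)
outl2([570.5,163.4,33],185)
f=snap('top','g.png',(165,175,235,225),8)"
```

```text
pos [343.8  -9.  117.3] rot [ 3.1405e+00 -1.2000e-03 -1.0540e-01] F [-0.1  0.4 -2.1] open 0.17 grip 98.7 t 17.9
turn [0.0015, -0.0015, -0.0425] shift [0.217, 1.6416, 0.0385] q6 [-0.03  1.65]
back few
front few
left few
right few
ctr [573.604318   171.06087489] yaw -0.027047242965493767 size 115.33439092883144 108.21289802548561
back few
front few
left few
right few
ctr [590.31073706 163.77265565] yaw -0.027386403901979772 size 34.61295589385198 75.6871927452732
```

View pics/g.png

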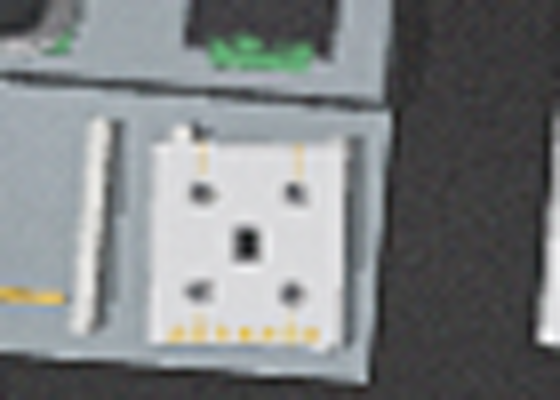

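```bash
cat >> plate.py <<'E'
def four(c,zs,f=None,r=14,k=6,th=None,bias=(1.0,1.6),show=False):
    """plate centre+yaw: fit a square of 4 dark blobs +-20 (x), +-19 (y) + centre by matching darkness, top camera"""
    from scipy.optimize import minimize
    if f is None: f=np.mean([imaging.grab_frame("top").astype(float) for _ in range(4)],0)
    g=cv2.GaussianBlur(f.max(2).astype(np.float32),(0,0),0.8)
    c=np.array(c)-np.array(bias)
    def val(p,a=20.,b=19.):
        y=p[2];R2=np.array([[np.cos(y),-np.sin(y)],[np.sin(y),np.cos(y)]]);s=0
        for m in((a,b),(a,-b),(-a,b),(-a,-b)):
            q=proj("top",[*(p[:2]+R2@m),zs]).astype(np.float32)
            s+=cv2.getRectSubPix(g,(1,1),(float(q[0]),float(q[1])))[0,0]
        return s
    best=min(((val((c[0]+dx,c[1]+dy,y)),dx,dy,y) for dx in np.arange(-8,8.1,1) for dy in np.arange(-8,8.1,1) for y in np.arange(-.2,.081,.02)))
    def cent(): # centroid-refine each blob
        y=best[3];R2=np.array([[np.cos(y),-np.sin(y)],[np.sin(y),np.cos(y)]]);out=[]
        for m in((20,19),(20,-19),(-20,19),(-20,-19)):
            q=proj("top",[*(c+[best[1],best[2]]+R2@m),zs])
            for _ in range(4):
                P=cv2.getRectSubPix(f.max(2).astype(np.float32),(25,25),(0,0)) if 0 else None
                n=4;xs=np.linspace(-2.5,2.5,21);X,Y=np.meshgrid(xs,xs)
                W=cv2.remap(f.max(2).astype(np.float32),(X+q[0]).astype(np.float32),(Y+q[1]).astype(np.float32),cv2.INTER_CUBIC)
                D=np.clip(np.percentile(W,80)-25-W,0,None); q=q+[(D*X).sum()/D.sum(),(D*Y).sum()/D.sum()]
            out.append(toz("top",q,zs)[:2]+bias)
        return np.array(out)
    w=cent(); d1,d2=w[0]-w[2],w[1]-w[3];e1,e2=w[0]-w[1],w[2]-w[3]
    ys=[np.arctan2(d1[1],d1[0]),np.arctan2(d2[1],d2[0]),np.arctan2(-e1[0],e1[1]),np.arctan2(-e2[0],e2[1])]
    print("centre",np.round(w.mean(0),2),"yaw %.4f"%np.mean(ys),np.round(ys,3),"coarse",best, "len",np.round([np.linalg.norm(v) for v in(d1,d2,e1,e2)],1))
    return w
E
python3 -c "
from plate import *
four((570,163),38)
t0=np.load('t0.npy').astype(float);t1=np.load('t1.npy').astype(float)
for f in(t0,t1): four((566,-262),33,f);four((557,-357),33,f)"
```

```text
Traceback (most recent call last):
  File "plate.py", line 57, in four
    best=min(((val((c[0]+dx,c[1]+dy,y)),dx,dy,y) for dx in np.arange(-8,8.1,1) for dy in np.arange(-8,8.1,1) for y in np.arange(-.2,.081,.02)))
  File "plate.py", line 57, in <genexpr>
    best=min(((val((c[0]+dx,c[1]+dy,y)),dx,dy,y) for dx in np.arange(-8,8.1,1) for dy in np.arange(-8,8.1,1) for y in np.arange(-.2,.081,.02)))
               ~~~^^^^^^^^^^^^^^^^^^^^^
  File "plate.py", line 54, in val
    q=proj("top",[*(p[:2]+R2@m),zs]).astype(np.float32)
      ~~~~^^^^^^^^^^^^^^^^^^^^^^^^^^
  File "h.py", line 11, in proj
    c=imaging.calibration(cam); M=np.array(c["cam_to_world"])
ValueError: time passes only in moves, steps and waits
```

```bash
sed -i 's/^def ray/import functools\n@functools.lru_cache\ndef cal(c): return imaging.calibration(c)\ndef ray/; s/c=imaging.calibration(cam)/c=cal(cam)/' h.py
cat > w.py <<'E'
from plate import *
four((570,163),38)
t0=np.load('t0.npy').astype(float);t1=np.load('t1.npy').astype(float)
for f in(t0,t1): four((566,-262),33,f);four((557,-357),33,f)
E
python3 w.py
```

```text
centre [568.59 163.79] yaw -0.0432 [-0.042 -0.049 -0.027 -0.054] coarse (np.float32(584.9779), np.float64(-1.0), np.float64(2.0), np.float64(-0.0200000000000001)) len [39.2 40.2 37.3 37. ]
centre [ 566.45 -261.6 ] yaw -0.0953 [-0.086 -0.098 -0.111 -0.086] coarse (np.float32(571.9065), np.float64(1.0), np.float64(0.0), np.float64(-0.10000000000000006)) len [40.3 39.4 38.2 37.8]
centre [ 556.36 -356.57] yaw -0.0717 [-0.068 -0.07  -0.074 -0.075] coarse (np.float32(557.27985), np.float64(0.0), np.float64(0.0), np.float64(-0.06000000000000008)) len [39.9 39.9 38.3 38.3]
centre [ 566.43 -261.61] yaw -0.0958 [-0.089 -0.099 -0.109 -0.087] coarse (np.float32(572.5521), np.float64(1.0), np.float64(0.0), np.float64(-0.10000000000000006)) len [40.3 39.5 38.2 37.8]
centre [ 556.37 -356.57] yaw -0.0704 [-0.065 -0.069 -0.073 -0.075] coarse (np.float32(559.8262), np.float64(0.0), np.float64(0.0), np.float64(-0.06000000000000008)) len [39.8 39.9 38.3 38.2]
```

The plate in the nest is yawed about 0.065 rad from the rails and sits 2 mm forward, so I'll re-lift it and correct both.

```bash
python3 go.py 359.2 179.5 56 -0.075
```

```text
pos [343.3  -3.6 116.9] rot [-3.1416 -0.     -0.0975] F [ 0.5 -0.7 -1.1] open 0.17 grip 98.7 t 18.8
turn [-0.0, -0.0, -0.0286] shift [-0.0101, -0.919, 0.3044] q6 [-0.01  1.65]
```

Call:
step_arm(
  moves=[
    [[0,0,-0.03],[-0.01,-0.2,0],-1],
    [[0,0,-0.03],[-0.01,-0.4,0],-1],
    [[0,0,-0.03],[-0.01,-0.6,0],-1],
    [[0,0,-0.028],[-0.01,-0.8,0.1],-1],
    [[0,0,-0.028],[-0.01,-0.919,0.2],-1],
    [[0,0,-0.028],[-0.01,-0.919,0.3],-1],
    [[0,0,-0.028],[-0.01,-0.919,0.304],-1],
    [[0,0,-0.028],[-0.01,-0.919,0.304],-1],
  ],
)

```text
clock: 19.6
eef_pos: [358.7, 179.0, 56.0]
tcp_rot: [3.141, 0.002, -0.076]
contact_force: [0.4, -0.4, -0.9]
opening: 0.167
grasp_force: 98.7
```

Call:
step_arm(
  moves=[
    [[0,0,0],[0,0,0],-1],
    [[0,0,0],[0,0,0],-1],
    [[0,0,0],[0,0,0],-1],
  ],
)

```text
clock: 19.9
eef_pos: [359.8, 179.3, 56.8]
tcp_rot: [-3.141, -0.001, -0.077]
contact_force: [0.5, -0.7, -2.0]
opening: 0.171
grasp_force: 98.7
```

```bash
python3 go.py 478.9 170.5 56 -0.075
```

```text
pos [359.8 179.3  56.8] rot [-3.1408e+00 -1.3000e-03 -7.6500e-02] F [ 0.5 -0.7 -2. ] open 0.171 grip 98.7 t 19.9
turn [-0.001, -0.0016, -0.0019] shift [0.597, -0.0018, 0.0049] q6 [0.46 2.11]
```

Call:
step_arm(
  moves=[
    [[0,0,0],[0.05,0,0.005],-1],
    [[0,0,0],[0.14,0,0.005],-1],
    [[0,0,0],[0.24,0,0.005],-1],
    [[0,0,0],[0.34,-0.001,0.005],-1],
    [[0,0,0],[0.44,-0.001,0.005],-1],
    [[0,0,0],[0.53,-0.002,0.005],-1],
    [[0,0,0],[0.585,-0.002,0.005],-1],
    [[0,0,0],[0.597,-0.002,0.005],-1],
  ],
)

```text
clock: 20.7
eef_pos: [480.0, 170.6, 55.2]
tcp_rot: [-3.141, -0.001, -0.076]
contact_force: [-0.6, -0.2, -2.4]
opening: 0.172
grasp_force: 98.7
```

Call:
step_arm(
  moves=[
    [[0,0,0],[0,0,-0.02],-1],
    [[0,0,0],[0,0,-0.035],-1],
    [[0,0,0],[0,0,-0.045],-1],
    [[0,0,0],[0,0,-0.055],-1],
    [[0,0,0],[0,0,-0.07],-1],
    [[0,0,0],[0,0,-0.09],-1],
    [[0,0,0],[0,0,-0.1],-1],
    [[0,0,0],[0,0,-0.1],-1],
  ],
)

```text
clock: 21.5
eef_pos: [478.6, 170.9, 75.5]
tcp_rot: [-3.141, -0.001, -0.076]
contact_force: [0.1, 0.1, -2.6]
opening: 0.169
grasp_force: 98.7
```

```bash
python3 go.py 478.9 170.5 75 -0.14;python3 -c "
from plate import *
s=telemetry.sense();four((568.6,163.8),s['eef_pos'][2]-36.2+8)
s=telemetry.sense();print(s['eef_pos'],s['tcp_rot'])
snap('top','i.png',(165,175,235,225),8)"
```

```text
pos [478.6 170.9  75.5] rot [-3.1413e+00 -6.0000e-04 -7.5700e-02] F [ 0.1  0.1 -2.6] open 0.169 grip 98.7 t 21.5
turn [-0.0003, -0.0007, 0.0819] shift [0.0018, 0.0017, 0.0023] q6 [0.34 1.99]
centre [567.71 162.7 ] yaw 0.0194 [ 0.047 -0.037 -0.049  0.116] coarse (np.float32(561.11914), np.float64(0.0), np.float64(0.0), np.float64(-0.0200000000000001)) len [46.1 40.2 38.1 34.6]
[478.24172398 170.71813305  74.95732649] [ 3.14149923e+00  2.42293294e-04 -7.57332975e-02]
```

View pics/i.png

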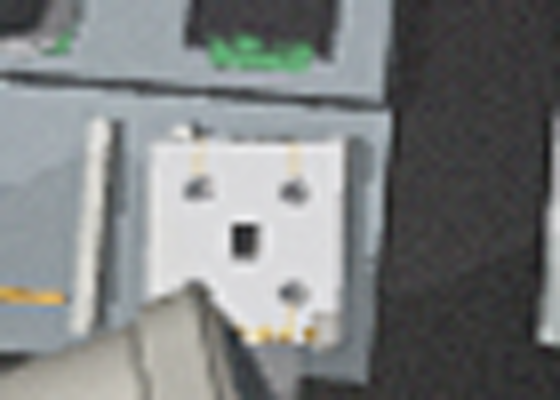

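```bash
python3 go.py 481.0 176.2 75 -0.142
```

```text
pos [478.3 170.7  74.9] rot [ 3.1415e+00  2.0000e-04 -7.5700e-02] F [ 0.3 -0.2 -2.2] open 0.168 grip 98.7 t 21.8
turn [0.0001, 0.0003, 0.0844] shift [0.0115, -0.0283, -0.0003] q6 [0.34 1.99]
```

Call:
step_arm(
  moves=[
    [[0,0,0.005],[0.001,-0.002,0],-1],
    [[0,0,0.015],[0.002,-0.005,0],-1],
    [[0,0,0.03],[0.004,-0.01,0],-1],
    [[0,0,0.045],[0.006,-0.015,0],-1],
    [[0,0,0.06],[0.008,-0.02,0],-1],
    [[0,0,0.075],[0.01,-0.025,0],-1],
    [[0,0,0.082],[0.011,-0.028,0],-1],
    [[0,0,0.0845],[0.0115,-0.028,0],-1],
  ],
)

```text
clock: 22.55
eef_pos: [481.1, 176.3, 75.1]
tcp_rot: [-3.142, -0.0, -0.142]
contact_force: [-0.1, 0.6, -2.7]
opening: 0.167
grasp_force: 98.7
```

Call:
step_arm(
  moves=[
    [[0,0,0],[0,0,0],-1],
    [[0,0,0],[0,0,0],-1],
    [[0,0,0],[0,0,0],-1],
  ],
)

```text
clock: 22.85
eef_pos: [481.1, 176.1, 75.1]
tcp_rot: [3.142, -0.0, -0.142]
contact_force: [-0.2, -0.2, -2.5]
opening: 0.169
grasp_force: 98.7
```

```bash
python3 go.py 481.0 176.2 56 -0.142;python3 -c "
from plate import *
s=telemetry.sense();print(four((570.5,163.4),s['eef_pos'][2]-36.2+8))"
```

```text
pos [481.1 176.1  75.1] rot [ 3.1416 -0.     -0.142 ] F [-0.2 -0.2 -2.5] open 0.169 grip 98.7 t 22.9
turn [0.0, -0.0, -0.0001] shift [-0.0004, -0.0003, 0.0955] q6 [0.35 2.06]
centre [569.77 163.61] yaw -0.0888 [-0.16  -0.113 -0.111  0.029] coarse (np.float32(568.6394), np.float64(0.0), np.float64(0.0), np.float64(-0.12000000000000005)) len [45.6 39.9 37.7 40.2]
[[593.00221594 179.38347176]
 [588.82587158 141.96023553]
 [548.02715532 186.66163703]
 [549.20954335 146.45326012]]
```

Call:
step_arm(
  moves=[
    [[0,0,0],[0,0,0.015],-1],
    [[0,0,0],[0,0,0.03],-1],
    [[0,0,0],[0,0,0.038],-1],
    [[0,0,0],[0,0,0.045],-1],
    [[0,0,0],[0,0,0.052],-1],
    [[0,0,0],[0,0,0.062],-1],
    [[0,0,0],[0,0,0.08],-1],
    [[0,0,0],[0,0,0.1],-1],
  ],
)

```text
clock: 23.85
eef_pos: [481.2, 176.2, 54.9]
tcp_rot: [-3.141, -0.0, -0.142]
contact_force: [0.2, -0.5, -2.3]
opening: 0.165
grasp_force: 98.7
```

Call:
step_arm(
  moves=[
    [[0,0,0],[0,0,0],-1],
    [[0,0,0],[0,0,0],-1],
    [[0,0,0],[0,0,0],-1],
  ],
)

```text
clock: 24.15
eef_pos: [481.1, 176.2, 55.1]
tcp_rot: [-3.142, 0.0, -0.142]
contact_force: [0.3, -0.1, -1.4]
opening: 0.161
grasp_force: 98.7
```

```bash
python3 -c "
from plate import *
s=telemetry.sense();print(s['eef_pos'],s['tcp_rot'],s['contact_force']);print(four((570.5,163.4),38))"
```

```text
[481.12136197 176.17418934  55.12288605] [-3.14156706e+00  1.31267758e-06 -1.42116992e-01] [ 0.29478848 -0.14694336 -1.41585462]
centre [569.48 162.86] yaw -0.0587 [-0.111 -0.098 -0.082  0.056] coarse (np.float32(552.3216), np.float64(0.0), np.float64(0.0), np.float64(-0.10000000000000006)) len [45.3 40.  37.4 38.4]
[[592.19794234 179.24761654]
 [589.15300102 142.01703517]
 [547.20320129 184.25016843]
 [549.34782735 145.94188301]]
```

Call:
step_arm(
  moves=[
    [[0,0,0],[-0.02,0,0],-1],
    [[0,0,0],[-0.06,0,0],-1],
    [[0,0,0],[-0.12,0,0],-1],
    [[0,0,0],[-0.2,0,0],-1],
    [[0,0,0],[-0.3,0,0],-1],
    [[0,0,0],[-0.42,0,0],-1],
    [[0,0,0],[-0.54,0,0],-1],
    [[0,0,0],[-0.6,0,0],-1],
  ],
)

```text
clock: 25.15
eef_pos: [358.9, 192.7, 54.9]
tcp_rot: [3.14, 0.002, -0.141]
contact_force: [0.1, 0.4, -1.6]
opening: 0.168
grasp_force: 98.7
```

Call:
step_arm(
  moves=[
    [[0,0,0],[-0.02,0.05,-0.1],-1],
    [[0,0,0],[-0.02,0.1,-0.2],-1],
    [[0,0,0],[-0.02,0.3,-0.3],-1],
    [[0,0,0],[-0.02,0.5,-0.3],-1],
    [[0,0,0],[-0.02,0.7,-0.3],-1],
    [[0,0,0],[-0.02,0.9,-0.3],-1],
    [[0,0,0],[-0.02,0.9,-0.3],-1],
    [[0,0,0],[-0.02,0.9,-0.3],-1],
  ],
)

```text
clock: 25.95
eef_pos: [332.7, 14.9, 115.2]
tcp_rot: [-3.141, -0.001, -0.145]
contact_force: [-0.0, -0.4, -2.2]
opening: 0.168
grasp_force: 99.0
```

```bash
python3 go.py 352.4 -340.1 110 -0.068;python3 -c "
from plate import *
print(four((570.5,163.4),38))"
```

```text
pos [332.7  14.9 115.2] rot [-3.1414e+00 -7.0000e-04 -1.4510e-01] F [-0.  -0.4 -2.2] open 0.168 grip 99.0 t 25.9
turn [-0.0003, -0.0009, -0.0982] shift [0.3542, 1.7422, 0.026] q6 [0.04 1.76]
centre [571.06 162.66] yaw -0.0994 [-0.107 -0.097 -0.083 -0.111] coarse (np.float32(577.7864), np.float64(0.0), np.float64(0.0), np.float64(-0.10000000000000006)) len [38.9 39.9 37.4 37.8]
[[592.20509268 179.28152305]
 [589.12134225 142.02402881]
 [553.55154319 183.43538505]
 [549.37131906 145.88787736]]
```

Plate one is in place: 0.9 mm and 0.009 rad from the nest. On to the second plate.

Call:
step_arm(
  moves=[
    [[0,0,-0.05],[0.18,0.2,0],-1],
    [[0,0,-0.098],[0.18,0.4,0],-1],
    [[0,0,-0.098],[0.18,0.6,0],-1],
    [[0,0,-0.098],[0.18,0.8,0],-1],
    [[0,0,-0.098],[0.18,0.87,0],-1],
    [[0,0,-0.098],[0.18,0.87,0],-1],
  ],
)

```text
clock: 26.75
eef_pos: [344.3, -162.6, 115.0]
tcp_rot: [3.141, -0.0, -0.066]
contact_force: [0.3, 0.9, -1.8]
opening: 0.168
grasp_force: 99.0
```

```bash
python3 go.py 351.9 -341.0 51 -0.068
```

```text
pos [ 344.3 -162.6  115. ] rot [ 3.1413e+00 -2.0000e-04 -6.5900e-02] F [ 0.3  0.9 -1.8] open 0.168 grip 99.0 t 26.8
turn [0.0003, -0.0003, 0.0027] shift [0.0965, 0.8874, 0.3203] q6 [-0.45  1.19]
```

Call:
step_arm(
  moves=[
    [[0,0,0],[0.02,0.2,0],-1],
    [[0,0,0],[0.04,0.4,0],-1],
    [[0,0,0],[0.06,0.6,0.05],-1],
    [[0,0,0.002],[0.08,0.8,0.15],-1],
    [[0,0,0.002],[0.096,0.887,0.25],-1],
    [[0,0,0.002],[0.096,0.887,0.32],-1],
    [[0,0,0.002],[0.096,0.887,0.32],-1],
    [[0,0,0.002],[0.096,0.887,0.32],-1],
  ],
)

```text
clock: 27.55
eef_pos: [352.0, -338.6, 50.9]
tcp_rot: [-3.141, 0.001, -0.065]
contact_force: [0.2, 0.3, -1.1]
opening: 0.166
grasp_force: 99.0
```

Call:
step_arm(
  moves=[
    [[0,0,0],[0,0,0],-1],
    [[0,0,0],[0,0,0],-1],
  ],
)

```text
clock: 27.75
eef_pos: [352.2, -339.8, 52.0]
tcp_rot: [3.141, -0.001, -0.066]
contact_force: [0.5, -0.1, -1.1]
opening: 0.169
grasp_force: 99.0
```

```bash
python3 go.py 466.6 -348.8 51 -0.068; python3 -c "
from plate import *
four((556.4,-356.6),33)"
```

```text
pos [ 352.2 -339.8   52. ] rot [ 3.1407e+00 -1.1000e-03 -6.5600e-02] F [ 0.5 -0.1 -1.1] open 0.169 grip 99.0 t 27.8
turn [0.0011, -0.0014, 0.0031] shift [0.5736, 0.0075, 0.0055] q6 [-0.77  0.87]
centre [ 556.38 -356.57] yaw -0.0711 [-0.064 -0.072 -0.075 -0.074] coarse (np.float32(557.8478), np.float64(0.0), np.float64(0.0), np.float64(-0.06000000000000008)) len [40.  39.9 38.5 38.2]
```

Call:
step_arm(
  moves=[
    [[0,0,0.003],[0.03,0.007,0.005],-1],
    [[0,0,0.003],[0.1,0.007,0.005],-1],
    [[0,0,0.003],[0.2,0.007,0.005],-1],
    [[0,0,0.003],[0.3,0.007,0.005],-1],
    [[0,0,0.003],[0.4,0.007,0.005],-1],
    [[0,0,0.003],[0.5,0.007,0.005],-1],
    [[0,0,0.003],[0.56,0.007,0.005],-1],
    [[0,0,0.003],[0.574,0.007,0.005],-1],
  ],
)

```text
clock: 28.75
eef_pos: [467.8, -349.3, 50.0]
tcp_rot: [3.141, -0.001, -0.068]
contact_force: [-0.9, 0.3, -1.9]
opening: 0.171
grasp_force: 99.1
```

Call:
step_arm(
  moves=[
    [[0,0,0],[0,0,-0.01],-1],
    [[0,0,0],[0,0,-0.03],-1],
    [[0,0,0],[0,0,-0.045],-1],
    [[0,0,0],[0,0,-0.055],-1],
    [[0,0,0],[0,0,-0.065],-1],
    [[0,0,0],[0,0,-0.085],-1],
    [[0,0,0],[0,0,-0.11],-1],
    [[0,0,0],[0,0,-0.12],-1],
  ],
)

```text
clock: 29.55
eef_pos: [466.1, -349.3, 74.7]
tcp_rot: [3.141, -0.001, -0.069]
contact_force: [-0.1, -0.1, -2.7]
opening: 0.169
grasp_force: 99.0
```

```bash
cat > m.py <<'E'
from plate import *
import sys
s=telemetry.sense();p=s["eef_pos"];y=s["tcp_rot"][2]; print(np.round(p,1),np.round(s["tcp_rot"],4),s["contact_force"])
u=np.array([np.cos(y),np.sin(y)]);v=np.array([-u[1],u[0]])
c=p[:2]+90*u+float(sys.argv[1])*v; print("pred",c); w=four(c,p[2]-36.2+8); print(np.round(w,1).tolist())
d=w.mean(0)-p[:2]; print("along",d@u,"lat",d@v)
E
python3 m.py -1.7
```

```text
[ 466.1 -349.3   74.7] [ 3.1412e+00 -6.0000e-04 -6.9000e-02] [-0.11191142 -0.12117925 -2.68833257]
pred [ 555.80925892 -357.17947038]
centre [ 556.83 -356.34] yaw -0.0705 [-0.08  -0.069 -0.064 -0.069] coarse (np.float32(564.2226), np.float64(1.0), np.float64(1.0), np.float64(-0.06000000000000008)) len [39.8 39.9 37.6 38. ]
[[577.9, -339.1], [575.5, -376.6], [538.3, -335.9], [535.6, -373.8]]
along 90.96228018169958 lat -0.7876433158939609
```

Call:
step_arm(
  moves=[
    [[0,0,0],[0,0,-0.03],-1],
    [[0,0,0],[0,0,-0.08],-1],
    [[0,0,0],[0,0,-0.14],-1],
    [[0,0,0],[0,0,-0.2],-1],
    [[0,0,0],[0,0,-0.26],-1],
    [[0,0,0],[0,0,-0.3],-1],
    [[0,0,0],[0,0,-0.31],-1],
    [[0,0,0],[0,0,-0.31],-1],
  ],
)

```text
clock: 30.55
eef_pos: [466.0, -349.2, 136.5]
tcp_rot: [3.141, -0.001, -0.069]
contact_force: [0.1, -0.4, -2.8]
opening: 0.17
grasp_force: 99.0
```

```bash
python3 go.py 490.7 269.5 137 -0.107; python3 m.py -0.8
```

```text
pos [ 466.  -349.2  136.5] rot [ 3.1413e+00 -5.0000e-04 -6.9000e-02] F [ 0.1 -0.4 -2.8] open 0.17 grip 99.0 t 30.6
turn [0.0004, -0.0007, 0.0483] shift [-0.0901, -3.0946, -0.0036] q6 [-0.65  0.99]
[ 466.  -349.2  136.5] [ 3.1413e+00 -5.0000e-04 -6.9000e-02] [ 0.13777328 -0.4497796  -2.77023379]
pred [ 555.7191117  -356.19810055]
centre [ 556.57 -355.75] yaw -0.0762 [-0.076 -0.071 -0.085 -0.073] coarse (np.float32(546.5208), np.float64(1.0), np.float64(0.0), np.float64(-0.08000000000000007)) len [40.1 39.7 38.1 38.3]
[[578.1, -338.2], [574.9, -376.2], [538.1, -335.2], [535.3, -373.4]]
along 90.81602972457713 lat -0.28943085142372915
```

Call:
step_arm(
  moves=[
    [[0,0,0],[0,-0.01,0],-1],
    [[0,0,0],[0,-0.035,0],-1],
    [[0,0,0],[0,-0.08,0],-1],
    [[0,0,0],[-0.005,-0.145,0],-1],
    [[0,0,0],[-0.008,-0.225,0],-1],
    [[0,0,0],[-0.011,-0.315,0],-1],
    [[0,0,0],[-0.014,-0.41,0],-1],
    [[0,0,0],[-0.017,-0.51,0],-1],
  ],
)

```text
clock: 31.55
eef_pos: [469.4, -245.1, 136.1]
tcp_rot: [-3.141, 0.0, -0.069]
contact_force: [0.5, -0.2, -2.4]
opening: 0.167
grasp_force: 98.9
```

Call:
step_arm(
  moves=[
    [[0,0,0],[-0.003,-0.1,0],-1],
    [[0,0,0],[-0.006,-0.2,0],-1],
    [[0,0,0],[-0.009,-0.3,0],-1],
    [[0,0,0],[-0.012,-0.4,0],-1],
    [[0,0,0],[-0.015,-0.5,0],-1],
    [[0,0,0],[-0.018,-0.6,0],-1],
    [[0,0,0],[-0.021,-0.7,0],-1],
    [[0,0,0],[-0.024,-0.8,0],-1],
  ],
)

```text
clock: 32.35
eef_pos: [475.3, -85.2, 136.2]
tcp_rot: [-3.141, -0.0, -0.068]
contact_force: [0.3, -0.5, -3.3]
opening: 0.171
grasp_force: 98.9
```

Call:
step_arm(
  moves=[
    [[0,0,0.006],[-0.003,-0.1,0],-1],
    [[0,0,0.012],[-0.006,-0.2,0],-1],
    [[0,0,0.018],[-0.009,-0.3,0],-1],
    [[0,0,0.024],[-0.012,-0.4,0],-1],
    [[0,0,0.03],[-0.015,-0.5,0],-1],
    [[0,0,0.036],[-0.018,-0.6,0],-1],
    [[0,0,0.042],[-0.021,-0.7,0],-1],
    [[0,0,0.048],[-0.024,-0.8,0],-1],
  ],
)

```text
clock: 33.15
eef_pos: [481.2, 74.6, 136.2]
tcp_rot: [-3.141, 0.0, -0.106]
contact_force: [-0.3, 0.0, -2.6]
opening: 0.167
grasp_force: 99.0
```

Call:
step_arm(
  moves=[
    [[0,0,0],[-0.003,-0.1,0],-1],
    [[0,0,0],[-0.006,-0.2,0],-1],
    [[0,0,0],[-0.009,-0.3,0],-1],
    [[0,0,0],[-0.012,-0.4,0],-1],
    [[0,0,0],[-0.015,-0.49,0],-1],
    [[0,0,0],[-0.018,-0.57,0],-1],
    [[0,0,0],[-0.02,-0.64,0],-1],
    [[0,0,0],[-0.02,-0.7,0],-1],
  ],
)

```text
clock: 33.95
eef_pos: [492.6, 213.6, 136.1]
tcp_rot: [-3.142, 0.0, -0.106]
contact_force: [0.3, -0.4, -2.3]
opening: 0.166
grasp_force: 98.9
```

```bash
python3 go.py 490.7 269.5 137 -0.107
```

```text
pos [492.6 213.6 136.1] rot [-3.1415  0.     -0.1062] F [ 0.3 -0.4 -2.3] open 0.166 grip 98.9 t 34.0
turn [-0.0001, 0.0, 0.001] shift [-0.0392, -0.2767, -0.0042] q6 [0.41 2.08]
```

Call:
step_arm(
  moves=[
    [[0,0,0],[-0.008,-0.055,0],-1],
    [[0,0,0],[-0.016,-0.11,0],-1],
    [[0,0,0],[-0.024,-0.16,0],-1],
    [[0,0,0],[-0.031,-0.205,0],-1],
    [[0,0,0],[-0.036,-0.24,0],-1],
    [[0,0,0],[-0.039,-0.265,0],-1],
    [[0,0,0],[-0.039,-0.275,0],-1],
    [[0,0,0],[-0.039,-0.277,0],-1],
  ],
)

```text
clock: 34.75
eef_pos: [491.1, 268.4, 136.0]
tcp_rot: [3.141, 0.0, -0.107]
contact_force: [-0.0, 0.3, -1.7]
opening: 0.162
grasp_force: 98.9
```

Call:
step_arm(
  moves=[
    [[0,0,0],[0,0,0.02],-1],
    [[0,0,0],[0,0,0.06],-1],
    [[0,0,0],[0,0,0.11],-1],
    [[0,0,0],[0,0,0.16],-1],
    [[0,0,0],[0,0,0.21],-1],
    [[0,0,0],[0,0,0.25],-1],
    [[0,0,0],[0,0,0.28],-1],
    [[0,0,0],[0,0,0.29],-1],
  ],
)

```text
clock: 35.55
eef_pos: [490.8, 268.1, 77.2]
tcp_rot: [3.141, 0.001, -0.107]
contact_force: [0.0, -0.5, -2.7]
opening: 0.168
grasp_force: 98.9
```

```bash
python3 m.py -0.6; python3 go.py 490.7 269.5 55 -0.107; python3 -c "
from plate import *
snap('top','j.png',(140,170,210,225),8)"
```

```text
[490.8 268.1  77.2] [ 3.1409e+00  1.0000e-03 -1.0670e-01] [ 0.01413449 -0.47595353 -2.67400518]
pred [580.1859425  257.92007391]
centre [581.37 255.49] yaw -0.1075 [-0.118 -0.105 -0.096 -0.11 ] coarse (np.float32(574.7108), np.float64(1.0), np.float64(-2.0), np.float64(-0.12000000000000005)) len [39.6 40.1 37.8 38.3]
[[603.0, 272.1], [599.4, 234.4], [563.6, 276.8], [559.5, 238.7]]
along 91.43426091731219 lat -2.894450341619045
pos [491.4 268.5  78.4] rot [-3.1413e+00 -4.0000e-04 -1.0670e-01] F [ 0.2 -0.2 -3.1] open 0.172 grip 98.9 t 35.8
turn [-0.0004, -0.0006, 0.0004] shift [-0.0039, -0.0048, 0.1169] q6 [0.5  2.17]
```

View pics/j.png

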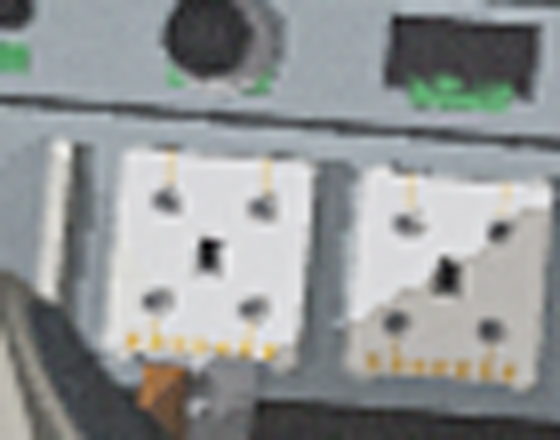

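Yaw is right. The marker heights show the plate needs to go about 2 mm further in +y, so I'll correct that, lower and withdraw.

```bash
python3 go.py 490.5 270.6 55 -0.107
```

```text
pos [491.4 268.5  78.5] rot [-3.1412e+00 -6.0000e-04 -1.0670e-01] F [ 0.3 -0.1 -2.5] open 0.167 grip 98.9 t 35.8
turn [-0.0005, -0.0008, 0.0004] shift [-0.0058, -0.0099, 0.1174] q6 [0.5  2.17]
```

Call:
step_arm(
  moves=[
    [[0,0,0],[-0.003,-0.005,0.015],-1],
    [[0,0,0],[-0.006,-0.01,0.035],-1],
    [[0,0,0],[-0.006,-0.01,0.047],-1],
    [[0,0,0],[-0.006,-0.01,0.055],-1],
    [[0,0,0],[-0.006,-0.01,0.063],-1],
    [[0,0,0],[-0.006,-0.01,0.073],-1],
    [[0,0,0],[-0.006,-0.01,0.095],-1],
    [[0,0,0],[-0.006,-0.01,0.117],-1],
  ],
)

```text
clock: 36.6
eef_pos: [490.3, 270.5, 54.4]
tcp_rot: [-3.141, -0.0, -0.107]
contact_force: [0.5, 0.2, -2.2]
opening: 0.17
grasp_force: 99.0
```

Call:
step_arm(
  moves=[
    [[0,0,0],[0,0,0],-1],
    [[0,0,0],[0,0,0],-1],
    [[0,0,0],[-0.02,0,0],-1],
    [[0,0,0],[-0.06,0,0],-1],
    [[0,0,0],[-0.14,0,0],-1],
    [[0,0,0],[-0.26,0,0],-1],
    [[0,0,0],[-0.4,0,0],-1],
    [[0,0,0],[-0.5,0,0],-1],
  ],
)

```text
clock: 37.4
eef_pos: [387.6, 280.6, 54.6]
tcp_rot: [3.141, 0.001, -0.107]
contact_force: [-0.2, 0.3, -1.4]
opening: 0.17
grasp_force: 99.0
```

Call:
step_arm(
  moves=[
    [[0,0,0],[-0.12,0,0],-1],
    [[0,0,0],[-0.2,0,-0.05],-1],
    [[0,0,0],[-0.2,0.1,-0.2],-1],
    [[0,0,0],[-0.2,0.3,-0.3],-1],
    [[0,0,0],[-0.2,0.5,-0.3],-1],
    [[0,0,0],[-0.2,0.7,-0.3],-1],
    [[0,0,0],[-0.2,0.9,-0.3],-1],
    [[0,0,0],[-0.2,0.9,-0.3],-1],
  ],
)

```text
clock: 38.2
eef_pos: [328.7, 103.0, 114.3]
tcp_rot: [3.14, 0.002, -0.11]
contact_force: [-0.5, -0.9, -2.3]
opening: 0.17
grasp_force: 99.2
```

```bash
python3 go.py 352 20 110 -0.1; python3 -c "
from plate import *
four((580.9,258),33);four((570.5,163.4),33)
snap('top','k.png',(110,155,215,228),7)"
```

```text
pos [328.7 103.  114.3] rot [ 3.1401e+00  2.0000e-03 -1.0980e-01] F [-0.5 -0.9 -2.3] open 0.17 grip 99.2 t 38.2
turn [0.0019, 0.0026, -0.0125] shift [0.1614, 0.3996, 0.022] q6 [0.3  1.98]
centre [580.64 258.03] yaw -0.1096 [-0.102 -0.105 -0.122 -0.109] coarse (np.float32(581.4475), np.float64(-1.0), np.float64(1.0), np.float64(-0.12000000000000005)) len [39.9 39.4 37.7 37.6]
centre [571.26 163.25] yaw -0.0995 [-0.107 -0.098 -0.082 -0.112] coarse (np.float32(581.2403), np.float64(1.0), np.float64(0.0), np.float64(-0.08000000000000007)) len [39.  40.2 37.5 37.9]
```

View pics/k.png

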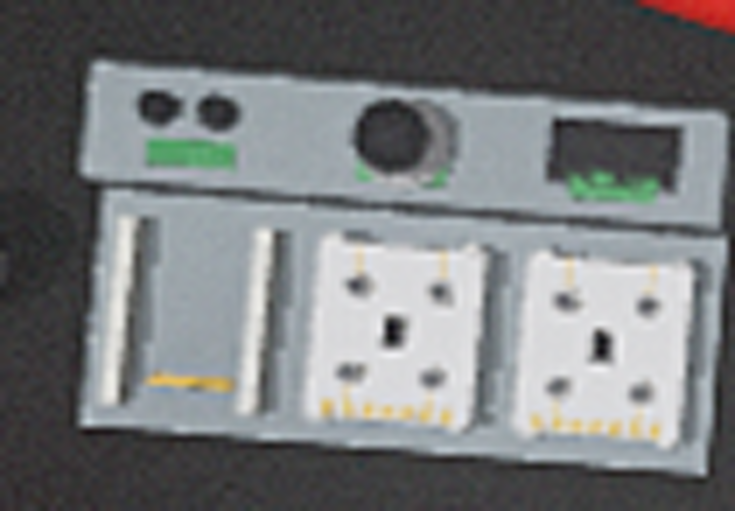

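Both plates sit square and centred. Now I'll refine the holder's pose from the white ledge's outline in the first picture.

```bash
python3 - <<'E'
from h import *
t=np.load("t0.npy");k=8;x0,y0,x1,y1=226,180,264,226
h=cv2.resize(t[y0:y1,x0:x1],None,fx=k,fy=k,interpolation=cv2.INTER_CUBIC).min(2)
for th in(120,150):
    m=(h>th).astype(np.uint8);cs,_=cv2.findContours(m,0,cv2.CHAIN_APPROX_NONE);cn=max(cs,key=cv2.contourArea)[:,0,:]
    P=np.array([toz("top",(b+.5)/k-.5+[x0,y0],8)[:2]+[1.0,1.6] for b in cn.astype(float)])
    a=-0.1;Rm=np.array([[np.cos(a),np.sin(a)],[-np.sin(a),np.cos(a)]]);c0=np.array([634.4,1.4]);Q=(P-c0)@Rm.T
    print(th,Q.min(0),Q.max(0))
    for sg in(1,-1):
        S=Q[(Q[:,1]*sg>28)&(Q[:,0]<-35)&(Q[:,0]>-105)]; f=np.polyfit(S[:,0],S[:,1],1);print("side",sg,"lat@-70",np.polyval(f,-70),"at0",f[1],"slope",f[0],len(S),np.std(S[:,1]-np.polyval(f,S[:,0])))
    S=Q[(Q[:,0]<-105)&(abs(Q[:,1])<28)];f=np.polyfit(S[:,1],S[:,0],1);print("front",f)
E
python3 - <<'E'
from h import *
for i in range(2):
  f=imaging.grab_frame("side")
  for n in("slot_mouth","holder"):
    for m in imaging.mark_of("side",n)[:1]: print(n,m["conf"],toz("side",m["xy"],8 if n=="slot_mouth" else 0))
E
```

```text
120 [-115.70281583  -38.36900511] [-10.63370084  37.77172552]
side 1 lat@-70 36.44002443247836 at0 35.227517500518466 slope -0.017321527599427067 170 0.41665354553719747
side -1 lat@-70 -36.96206232312245 at0 -38.43464391739093 slope -0.02103687991812113 170 0.5580671191257071
front [ 1.01292991e-02 -1.14694882e+02]
150 [-115.17925663  -37.78643638] [-11.77839112  36.98729357]
side 1 lat@-70 35.66707733875912 at0 34.76305404267672 slope -0.012914618515462833 170 0.4027887039995574
side -1 lat@-70 -36.365858973389905 at0 -37.630674103222745 slope -0.018068787569040557 170 0.5010819681120081
front [ 1.07126996e-02 -1.14163707e+02]
slot_mouth 0.68 [644.76260417 -10.77546188   8.        ]
holder 0.84 [634.56332016  15.03275808   0.        ]
slot_mouth 0.73 [634.09817546  -4.15317511   8.        ]
```

```bash
python3 go.py 464.8 19.2 85 -0.113
```

```text
pos [331.8 106.5 114.6] rot [ 3.1415e+00  1.0000e-04 -1.0650e-01] F [-0.3 -0.4 -1.8] open 0.169 grip 99.2 t 39.0
turn [0.0001, 0.0002, 0.0083] shift [0.7079, 0.3632, 0.1481] q6 [0.31 1.98]
```

Call:
step_arm(
  moves=[
    [[0,0,0.008],[0.15,0.15,0],-1],
    [[0,0,0.008],[0.35,0.3,0],-1],
    [[0,0,0.008],[0.55,0.363,0.05],-1],
    [[0,0,0.008],[0.68,0.363,0.1],-1],
    [[0,0,0.008],[0.708,0.363,0.148],-1],
    [[0,0,0.008],[0.708,0.363,0.148],-1],
    [[0,0,0.008],[0.708,0.363,0.148],-1],
    [[0,0,0.008],[0.708,0.363,0.148],-1],
  ],
)

```text
clock: 39.75
eef_pos: [463.7, 19.4, 85.3]
tcp_rot: [3.141, 0.001, -0.112]
contact_force: [-0.6, -0.5, -1.8]
opening: 0.169
grasp_force: 99.1
```

```bash
python3 go.py 464.8 19.2 50 -0.113
```

```text
pos [463.7  19.4  85.3] rot [ 3.1415e+00  7.0000e-04 -1.1230e-01] F [-0.6 -0.5 -1.8] open 0.169 grip 99.1 t 39.8
turn [0.0001, 0.0009, 0.0009] shift [0.0058, 0.0006, 0.1765] q6 [0.04 1.72]
```

Call:
step_arm(
  moves=[
    [[0,0,0.001],[0.006,0,0.05],-1],
    [[0,0,0.001],[0.006,0,0.1],-1],
    [[0,0,0.001],[0.006,0,0.14],-1],
    [[0,0,0.001],[0.006,0,0.17],-1],
    [[0,0,0.001],[0.006,0,0.176],-1],
    [[0,0,0.001],[0.006,0,0.176],-1],
    [[0,0,0.001],[0.006,0,0.176],-1],
  ],
)

```text
clock: 40.45
eef_pos: [466.2, 19.0, 50.0]
tcp_rot: [-3.142, -0.0, -0.114]
contact_force: [0.5, 0.1, -2.5]
opening: 0.172
grasp_force: 99.2
```

```bash
python3 go.py 474.7 18.1 49.5 -0.113
python3 - <<'E'
from h import *
a=snap("top")[150:226,222:272];b=snap("side")[188:248,225:305]
c=lambda f,k:cv2.cvtColor(cv2.resize(f,None,fx=k,fy=k,interpolation=cv2.INTER_CUBIC),cv2.COLOR_RGB2BGR)
a=c(a,7);b=c(b,5);e=np.zeros((max(len(a),len(b)),a.shape[1]+b.shape[1],3),np.uint8);e[:len(a),:a.shape[1]]=a;e[:len(b),a.shape[1]:]=b
print(a.shape,b.shape);cv2.imwrite("pics/m.png",e)
E
```

```text
pos [466.2  19.   50. ] rot [-3.1415e+00 -2.0000e-04 -1.1380e-01] F [ 0.5  0.1 -2.5] open 0.172 grip 99.2 t 40.5
turn [-0.0001, -0.0003, -0.0011] shift [0.0427, -0.0006, 0.0025] q6 [0.04 1.72]
(532, 350, 3) (300, 400, 3)
```

View pics/m.png

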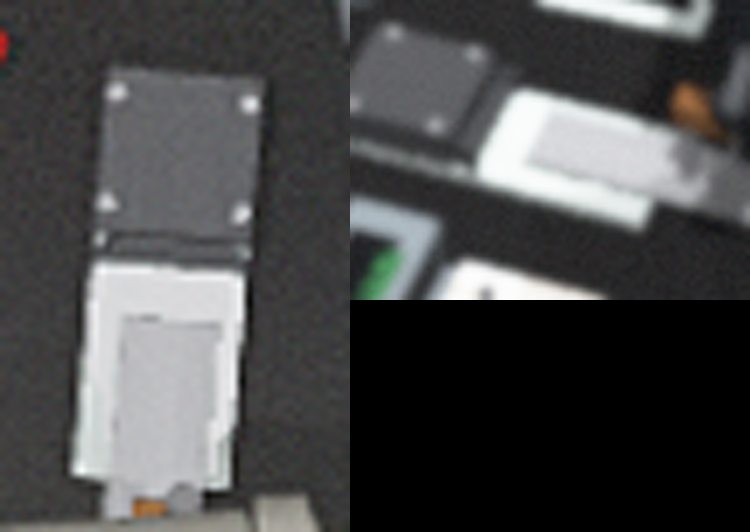

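The blade lies about 3 mm to the -y side of the ledge's centre line (left gap 32 px, right gap 21 px), so I'll measure that in numbers.

Run:
```python
from h import *
f=np.mean([imaging.grab_frame("top").astype(float) for _ in range(4)],0)
np.save("t2.npy",f)
s=telemetry.sense();p=s["eef_pos"];y=s["tcp_rot"][2];u=np.array([np.cos(y),np.sin(y)]);v=np.array([-u[1],u[0]])
print(p,y)
xs=np.arange(228,264,0.1)
for row in(192,193,198,200,202,204,206,208):
    g=np.interp(xs,np.arange(512),f[row].min(1)); d=np.gradient(cv2.GaussianBlur(g.reshape(1,-1),(0,0),4)[0])
    idx=[i for i in range(2,len(d)-2) if abs(d[i])>.5 and abs(d[i])==abs(d[i-2:i+3]).max()]
    out=[]
    for i in idx:
        z=8 if abs(d[i])>2.5 else 13
        w=toz("top",(xs[i],row),z)[:2]+[1,1.6]; q=w-p[:2]; out.append((round(xs[i],1),round(d[i],1),round(float(q@v),1),round(float(q@u),0)))
    print(row,out)
```

```text
[466.19664771  18.96406405  50.08553929] -0.1138029437926944
192 [(np.float64(232.1), np.float64(-0.7), 43.3, 138.0), (np.float64(233.8), np.float64(8.3), 38.0, 139.0), (np.float64(254.3), np.float64(0.5), -29.1, 144.0), (np.float64(256.5), np.float64(-14.9), -36.3, 145.0), (np.float64(257.9), np.float64(1.7), -40.8, 145.0)]
193 [(np.float64(232.1), np.float64(-1.0), 43.1, 135.0), (np.float64(233.7), np.float64(10.4), 38.0, 136.0), (np.float64(235.8), np.float64(-0.8), 31.0, 136.0), (np.float64(254.4), np.float64(0.6), -29.7, 141.0), (np.float64(256.5), np.float64(-14.7), -36.6, 142.0), (np.float64(257.9), np.float64(1.5), -41.1, 142.0)]
198 [(np.float64(231.6), np.float64(-0.6), 43.2, 118.0), (np.float64(233.6), np.float64(9.6), 36.9, 119.0), (np.float64(238.4), np.float64(-2.1), 21.1, 120.0), (np.float64(253.4), np.float64(2.4), -27.8, 125.0), (np.float64(256.4), np.float64(-9.4), -37.7, 126.0), (np.float64(257.9), np.float64(0.6), -42.5, 126.0)]
200 [(np.float64(231.1), np.float64(-0.6), 44.3, 112.0), (np.float64(233.5), np.float64(8.2), 36.6, 113.0), (np.float64(238.4), np.float6
[... 941 characters left out ...]
p.float64(-0.9), 30.5, 93.0), (np.float64(236.3), np.float64(0.5), 25.6, 94.0), (np.float64(237.7), np.float64(-1.4), 21.1, 94.0), (np.float64(252.5), np.float64(2.6), -27.2, 98.0), (np.float64(255.5), np.float64(-13.5), -37.0, 99.0), (np.float64(256.8), np.float64(1.0), -41.1, 99.0)]
208 [(np.float64(231.0), np.float64(-0.6), 42.3, 86.0), (np.float64(232.7), np.float64(9.0), 36.9, 86.0), (np.float64(234.8), np.float64(-0.6), 29.9, 87.0), (np.float64(237.6), np.float64(-1.9), 20.8, 88.0), (np.float64(250.4), np.float64(-0.6), -20.8, 91.0), (np.float64(252.5), np.float64(3.0), -27.7, 92.0), (np.float64(255.4), np.float64(-10.9), -37.2, 93.0), (np.float64(256.9), np.float64(1.2), -42.0, 93.0)]
```

Call:
step_arm(
  moves=[
    [[0,0,0],[0.01,-0.007,0.003],-1],
    [[0,0,0],[0.05,-0.007,0.004],-1],
    [[0,0,0],[0.1,-0.007,0.004],-1],
    [[0,0,0],[0.15,-0.007,0.004],-1],
    [[0,0,0],[0.2,-0.007,0.004],-1],
    [[0,0,0],[0.25,-0.007,0.004],-1],
    [[0,0,0],[0.28,-0.007,0.004],-1],
    [[0,0,0],[0.28,-0.007,0.004],-1],
  ],
)

```text
clock: 41.55
eef_pos: [522.9, 13.9, 49.1]
tcp_rot: [-3.141, -0.001, -0.114]
contact_force: [-0.0, -1.0, -1.8]
opening: 0.167
grasp_force: 99.2
```

Call:
step_arm(
  moves=[
    [[0,0,0],[0.03,0,0],-1],
    [[0,0,0],[0.07,0,0],-1],
    [[0,0,0],[0.11,0,0],-1],
    [[0,0,0],[0.15,0,0],-1],
    [[0,0,0],[0.19,0,0],-1],
    [[0,0,0],[0.23,0,0],-1],
    [[0,0,0],[0.25,0,0],-1],
    [[0,0,0],[0.25,0,0],-1],
  ],
)

```text
clock: 42.35
eef_pos: [572.2, 8.2, 49.1]
tcp_rot: [-3.142, -0.0, -0.114]
contact_force: [-0.6, -0.7, -1.8]
opening: 0.164
grasp_force: 99.2
```

```bash
python3 go.py 575.6 8.2 49 -0.113
```

```text
pos [572.2   8.2  49.1] rot [-3.1415e+00 -4.0000e-04 -1.1390e-01] F [-0.6 -0.7 -1.8] open 0.164 grip 99.2 t 42.4
turn [-0.0001, -0.0005, -0.0011] shift [0.0171, -0.0017, 0.0004] q6 [0.01 1.7 ]
```

Lower to the floor (about 2.5 mm) while creeping home, watching the force.

Call:
step_arm(
  moves=[
    [[0,0,0],[0.005,0,0.003],-1],
    [[0,0,0],[0.01,0,0.006],-1],
    [[0,0,0],[0.013,0,0.009],-1],
    [[0,0,0],[0.015,0,0.011],-1],
    [[0,0,0],[0.017,0,0.012],-1],
    [[0,0,0],[0.017,0,0.012],-1],
  ],
)

```text
clock: 42.95
eef_pos: [574.9, 7.9, 46.7]
tcp_rot: [3.142, -0.0, -0.114]
contact_force: [-0.0, -0.5, -2.0]
opening: 0.17
grasp_force: 99.2
```

Call:
step_arm(
  moves=[
    [[0,0,0],[0.004,0,0],-1],
    [[0,0,0],[0.008,0,0],-1],
    [[0,0,0],[0.01,0,0],-1],
    [[0,0,0],[0.01,0,0],-1],
  ],
)

```text
clock: 43.35
eef_pos: [575.7, 7.8, 46.5]
tcp_rot: [3.141, 0.002, -0.114]
contact_force: [-5.2, 0.6, 1.7]
opening: 0.167
grasp_force: 99.6
```

End wall reached. Now release and retreat upward.

Call:
step_arm(
  moves=[
    [[0,0,0],[0,0,0],0.2],
    [[0,0,0],[0,0,0],0.2],
    [[0,0,0],[0,0,0],0.2],
    [[0,0,0],[0,0,0],0.2],
    [[0,0,0],[0,0,0],0.2],
    [[0,0,0],[0,0,0],0.2],
  ],
)

```text
clock: 43.95
eef_pos: [577.0, 7.7, 46.7]
tcp_rot: [-3.142, -0.0, -0.114]
contact_force: [-0.7, -0.2, -0.9]
opening: 0.6
grasp_force: 0.0
```

Call:
step_arm(
  moves=[
    [[0,0,0],[0,0,-0.1],0.2],
    [[0,0,0],[0,0,-0.3],0.2],
    [[0,0,0],[0,0,-0.5],0.2],
    [[0,0,0],[0,0,-0.7],0.2],
    [[0,0,0],[-0.2,0,-0.8],-1],
    [[0,0,0],[-0.5,0,-0.8],-1],
    [[0,0,0],[-0.7,0,-0.8],-1],
    [[0,0,0],[-0.9,0,-0.8],-1],
  ],
)

```text
clock: 44.75
eef_pos: [395.2, 28.2, 206.5]
tcp_rot: [-3.142, 0.001, -0.114]
contact_force: [1.0, 0.8, 0.3]
opening: -0.003
grasp_force: 0.0
```

Run:
```python
from h import *
a=snap("side");
for n,z in(("lifter_grip",64),("lifter",8)):
    for m in imaging.mark_of("side",n)[:2]: print(n,m["conf"],toz("side",m["xy"],z))
b=snap("top")
for n,z in(("lifter_grip",64),("plunger_top",86),("plunger_top",86)):
    for m in imaging.mark_of("top",n)[:2]: print(n,m["conf"],m["xy"],toz("top",m["xy"],z)+[1,1.6,0])
# rear edge of lifter & plunger blob
k=8;t=b[160:185,150:185];h=cv2.resize(t,None,fx=k,fy=k,interpolation=cv2.INTER_CUBIC).max(2)
n,l,st,ce=cv2.connectedComponentsWithStats((h<90).astype(np.uint8))
for i in range(1,n):
    if st[i,4]>2000: q=(ce[i]+.5)/k-.5+[150,160];print(q,st[i],toz("top",q,86)+[1,1.6,0])
c,s=np.cos(-.1085),np.sin(-.1085);print("model plunger",580.9+85*c,258.8+85*s)
h=cv2.resize(b[190:245,225:270],None,fx=4,fy=4,interpolation=cv2.INTER_CUBIC)
print(telemetry.sense()["eef_pos"])
```

```text
lifter_grip 0.59 [575.84946802  23.77060592  64.        ]
lifter 0.78 [611.05020664   3.93089294   8.        ]
lifter_grip 0.75 [243.2, 202.0] [572.45680411  10.60429925  64.        ]
plunger_top 0.47 [166.8, 173.7] [665.4338961  243.76599032  86.        ]
plunger_top 0.47 [166.8, 173.7] [665.4338961  243.76599032  86.        ]
[168.1897799  163.08716078] [    0     0   280    68 15845] [698.32425196 239.04928369  86.        ]
[165.57244865 173.95473822] [  86   74   87   83 5453] [664.74330228 247.54883852  86.        ]
model plunger 665.4001700073932 249.59558428135415
[399.50843421  28.12129601 206.99240229]
```

```bash
python3 go.py 665.1 248.5 120 -0.114
```

```text
pos [399.5  28.1 207. ] rot [-3.1414e+00 -1.1000e-03 -1.1390e-01] F [ 0.4  0.5 -0.5] open 0.001 grip 0.0 t 45.1
turn [-0.0002, -0.0014, 0.0001] shift [1.1936, -1.2456, 0.4365] q6 [0.07 1.75]
```

Call:
step_arm(
  moves=[
    [[0,0,0],[0.15,-0.15,0],-1],
    [[0,0,0],[0.3,-0.3,0],-1],
    [[0,0,0],[0.45,-0.45,0],-1],
    [[0,0,0],[0.6,-0.6,0],-1],
    [[0,0,0],[0.7,-0.73,0],-1],
    [[0,0,0],[0.7,-0.73,0],-1],
  ],
)

```text
clock: 45.7
eef_pos: [557.5, 160.0, 205.9]
tcp_rot: [-3.14, -0.001, -0.113]
contact_force: [-0.0, 0.3, -0.6]
opening: -0.002
grasp_force: 0.0
```

Call:
step_arm(
  moves=[
    [[0,0,0],[0.15,-0.15,0],-1],
    [[0,0,0],[0.3,-0.3,0.1],-1],
    [[0,0,0],[0.45,-0.45,0.2],-1],
    [[0,0,0],[0.494,-0.516,0.3],-1],
    [[0,0,0],[0.494,-0.516,0.4],-1],
    [[0,0,0],[0.494,-0.516,0.436],-1],
    [[0,0,0],[0.494,-0.516,0.436],-1],
    [[0,0,0],[0.494,-0.516,0.436],-1],
  ],
)

```text
clock: 46.5
eef_pos: [663.9, 248.2, 120.2]
tcp_rot: [-3.141, -0.0, -0.114]
contact_force: [-0.4, -0.4, -0.3]
opening: -0.002
grasp_force: 0.0
```

```bash
python3 go.py 665.1 248.5 73.5 -0.114
```

```text
pos [663.9 248.2 120.2] rot [-3.1414e+00 -4.0000e-04 -1.1440e-01] F [-0.4 -0.4 -0.3] open -0.002 grip 0.0 t 46.5
turn [-0.0002, -0.0006, -0.0005] shift [0.0057, -0.0023, 0.2333] q6 [0.36 2.04]
```

Call:
step_arm(
  moves=[
    [[0,0,0],[0.005,-0.002,0.06],-1],
    [[0,0,0],[0.005,-0.002,0.12],-1],
    [[0,0,0],[0.005,-0.002,0.16],-1],
    [[0,0,0],[0.005,-0.002,0.19],-1],
    [[0,0,0],[0.005,-0.002,0.21],-1],
    [[0,0,0],[0.005,-0.002,0.225],-1],
    [[0,0,0],[0.005,-0.002,0.234],-1],
    [[0,0,0],[0.005,-0.002,0.236],-1],
  ],
)

```text
clock: 47.3
eef_pos: [664.4, 248.8, 73.6]
tcp_rot: [3.141, 0.0, -0.114]
contact_force: [-6.5, -2.4, 15.4]
opening: 0.002
grasp_force: 8.0
```

Call:
step_arm(
  moves=[
    [[0,0,0],[0,0,0.003],-1],
    [[0,0,0],[0,0,0.006],-1],
    [[0,0,0],[0,0,0.006],-1],
  ],
)

```text
clock: 47.6
eef_pos: [664.5, 248.8, 73.5]
tcp_rot: [3.141, 0.0, -0.114]
contact_force: [-10.1, -3.4, 20.5]
opening: 0.001
grasp_force: 10.7
```

It bottomed out: 20 N at full stroke, above the 7.2 N spring. Release and check the final state.

Call:
step_arm(
  moves=[
    [[0,0,0],[0,0,-0.1],-1],
    [[0,0,0],[0,0,-0.3],-1],
    [[0,0,0],[0,0,-0.5],-1],
    [[0,0,0],[0,0,-0.7],-1],
    [[0,0,0],[-0.2,0.1,-0.8],-1],
    [[0,0,0],[-0.5,0.3,-0.8],-1],
    [[0,0,0],[-0.7,0.5,-0.8],-1],
    [[0,0,0],[-0.9,0.8,-0.8],-1],
  ],
)

```text
clock: 48.4
eef_pos: [500.3, 145.7, 231.1]
tcp_rot: [-3.141, -0.0, -0.112]
contact_force: [0.8, -0.6, -0.3]
opening: 0.001
grasp_force: 0.0
```

Call:
step_arm(
  moves=[
    [[0,0,0],[-0.2,0.2,0],-1],
    [[0,0,0],[-0.4,0.4,0],-1],
    [[0,0,0],[-0.5,0.6,0],-1],
    [[0,0,0],[-0.5,0.8,0],-1],
    [[0,0,0],[-0.5,0.9,0],-1],
    [[0,0,0],[-0.5,0.9,0],-1],
  ],
)

```text
clock: 49.0
eef_pos: [382.2, -23.3, 231.4]
tcp_rot: [3.141, -0.001, -0.117]
contact_force: [-0.0, -0.1, -0.7]
opening: 0.003
grasp_force: 0.0
```

Run:
```python
from plate import *
f=np.mean([imaging.grab_frame("top").astype(float) for _ in range(3)],0)
four((580.9,258),33,f);four((570.5,163.4),33,f)
for n,z in(("lifter_grip",64),("lifter",8)):
    for m in imaging.mark_of("top",n)[:1]: print(n,m["conf"],m["xy"],toz("top",m["xy"],z)+[1,1.6,0])
# handle (orange) centroid
g=f.astype(int);m=((g[...,0]-g[...,2]>50)&(g[...,0]>90)).astype(np.uint8);m[:180]=0;m[230:]=0;m[:,:232]=0;m[:,262:]=0
q=np.argwhere(m)[:,::-1];print(len(q),q.mean(0),q.min(0),q.max(0),"expected bar ends",[proj("top",[575.7-1+a*.9936,7.8-1.6-a*.113,74]).round(1) for a in(-47,47)])
s=telemetry.sense();print(s["eef_pos"],s["clock"])
snap("top","z.png",(110,150,400,270),2.7)
```

```text
centre [580.67 258.01] yaw -0.1100 [-0.103 -0.105 -0.122 -0.11 ] coarse (np.float32(580.0857), np.float64(-1.0), np.float64(1.0), np.float64(-0.12000000000000005)) len [39.9 39.4 37.6 37.5]
centre [571.23 163.28] yaw -0.0990 [-0.109 -0.098 -0.078 -0.111] coarse (np.float32(580.4896), np.float64(1.0), np.float64(0.0), np.float64(-0.08000000000000007)) len [39.  40.2 37.5 37.9]
lifter_grip 0.98 [242.7, 202.5] [570.93130294  12.21415277  64.        ]
lifter 0.56 [248.2, 188.7] [618.15165355  -6.6636134    8.        ]
133 [244.56390977 200.45864662] [242 186] [248 215] expected bar ends [array([242.7, 215.9]), array([245.3, 185.8])]
[382.88559992 -20.69323237 231.03176812] 49.25
```

```bash
python3 -c "
from rig import r
print(r.sign_off())"
```

```text
the job is handed in; nothing more can be done
None
```

Job handed in: both plates found on the stand are square and centred in nests of their own (within about 1 mm and 0.01 rad by camera; the first needed one re-lift to square it), the lifter is fully home in its holder and let go, and the plunger was pressed all the way down last and released.

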